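# Load the boring jig's tray and hold its stop arm at the mark

## Robot

A 6-joint arm with a two-finger parallel gripper is mounted at the origin on the work surface. World frame = base frame: x ahead of the robot, y to its left, z up, the work surface at z = 0. Lengths are in m, angles in rad, forces in N, time in s.
With the tool pointing down it reaches from about 0.3 to 0.75 m from the base axis. Payload 8.5 kg.
Tool frame: the origin (TCP) lies at the very end of the fingers, on their centre line; the grasp point (between the pads) lies 19 mm behind it; y points along the fingers, z is the direction in which the jaws open and shut, and the axes are right-handed (so a half turn about y gives the same grasp; the last joint's range is limited). The gripper opens to 88 mm and grips with 3 to 60 N. Pads are 18 mm wide; open, the fingers measure 123 mm over their backs; the gripper's body (75 mm by 187 mm) begins 45 mm behind the grasp point.
Start: joints at [0.895, 0.381, 1.297, -0, 1.464, -0.215], TCP at [0.245, 0.493, 0.239] pointing down, gripper open.
Joint ranges: [-3.11, 3.11], [-0.89, 2.33], [0.22, 2.48], [-1.42, 4.56], [0.17, 2.85], [-2.88, 2.88]. Speed limits (rad/s): [2.39, 2.39, 3.14, 3.14, 3.14, 3.14].

## Interface

Orientations are given as a rotation vector (axis times angle).
In Python, from station import bot, vision gives the robot as it stands. The module is installed in compiled form; this text tells all that it offers.
- The arm moves only by the tool apply_moves, never from a script. Its argument "steps" is a list of rows, each an object of numbers: "rx", "ry", "rz": the turn, a rotation vector about the tool's x, y, z in units of 6 degrees (1.0 is 6 degrees); "tx", "ty", "tz": the shift along the tool's x, y, z in units of 30 mm (1.0 is 30 mm); "jaw": the closure, from -1 (fully open) to 1 (shut). A call has 1 to 8 rows; each row is the pose to reach, as a shift and turn from the pose commanded when the call began, along the tool's axes at that moment; what a row does not reach only later rows make up. A row lasts 1/12 s, in which the tool goes at most 41.7 mm and 7.16 degrees, less where a joint would pass 70% of its speed; a pose out of reach is approached as far as the arm can. A call with a gripper value outside its range is refused whole. The fingers move at their own pace and stop on an object; "squeeze" is the grip in N (left out, the last holds). Time passes only in rows, so rows that repeat a pose let the fingers close. It gives the time, the measured TCP pose, the force and the opening at its end, in the units of the state.
- bot.state(): the state, without advancing time (a new reading comes with each control period).
- vision.capture(name): name is "scene" or "top" or "wrist"; returns (picture, depth): 420x560x3 uint8, blue, green, red; 420x560 float32, m along the optical axis (not along the pixel's ray), 0 where there is no reading.
- vision.camera_model(name): a dict with "fx", "fy", "cx", "cy" (pixels), "R" (3x3) and "t" (3): a world point X has camera coordinates R X + t. Camera axes: x right, y down, z forward; pixel columns grow to the right and rows downward; lengths in m; the calibration is good to about 2 mm. A picture is of the moment at which its call begins: read the wrist's pose just before it. camera_model takes no time and is no camera call; for the wrist camera it gives the pose at the moment of the call.
- bot.job_done(): hands the job in, once; it reports no verdict.
The state is a dict: "clock": time; "joint_pos": joint angles; "qvel": joint speeds; "tau": joint torques, N m; "eef_pos": TCP position; "orientation": TCP orientation; "contact_force": force on the tool from outside, world axes, zero at the start; "ft_torque": the same for the moment, N m; "grip_width": finger opening in m.
Only numpy, scipy, OpenCV 4.12 (cv2) and the standard library are available. Lean on these libraries where they do the work, as an engineer would, in place of code of your own. Each camera call takes 0.05 s, during which the arm holds its last target. There are 200 camera calls.

## Task

Get the boring jig ready: tip the four wooden ball knobs out of the steel dipper into the plywood tray, then stand the dipper upright on the bench again and let go of it. Then squeeze the lock button on the upright grip of the jig's telescoping stop arm, draw the arm out until its pointer lines up with the point of the brass rider on the scale, and finish while still holding it steady there with the button squeezed in. Leave the rider and everything else on the bench where they are.

Things in the scene. Friction and masses are not known exactly. Their poses are not given: they have to be found in the camera images.
- dipper: steel dipper on the bench, the four knobs in it: flared round cup, outer radius 34 at the base, 52 at the rim, 60 tall, wall 3, floor 4, about 150 g, with one straight flat wooden handle along its +y, 14 thick (x), 18 tall (z 37 to 55), from 46 to 151 from the cup's axis. Origin: centre of the cup's underside, z up through the mouth (sizes in mm)
- dipper_grip (a point): point inside the dipper's handle, 108 from the cup's axis and 46 above its underside; axes as the dipper (sizes in mm)
- tray: open plywood tray fixed on the bench, outer 170 (x) x 150 (y) x 45 tall, walls and floor 8 thick. Origin: centre of its underside (sizes in mm)
- knob1: turned wooden ball knob, 30 across, about 11 g, rolls easily; starts in the dipper. Origin: its centre (sizes in mm)
- knob2: turned wooden ball knob, 30 across, about 11 g, rolls easily; starts in the dipper. Origin: its centre (sizes in mm)
- knob3: turned wooden ball knob, 30 across, about 11 g, rolls easily; starts in the dipper. Origin: its centre (sizes in mm)
- knob4: turned wooden ball knob, 30 across, about 11 g, rolls easily; starts in the dipper. Origin: its centre (sizes in mm)
- jig: boring jig fixed on the bench: wooden base x -170 to 190, y -75 to 45, 14 thick; grey outer tube (x 22 to 187, collar top z 60) from which the stop arm slides to -x. Steel keeper block on the base at x -18 to -5, y 25 to 45, top z 36. Scale plate, a tick every 10, at y -72 to -38. Origin: underside, below the grip's place with the arm home; z up (sizes in mm)
- stop_arm (a joint): how far the telescoping stop arm is drawn out of its tube, m, 0 home (start) to 0.15, along the jig's -x. A spring draws it home with about 2 N at 0 and 4 N at 0.13
- lock_button (a joint): how far the lock button is squeezed, m, 0 out (start) to 0.006 fully in; spring 3 N at first, 7 N fully in. Above about 0.004 it frees the arm; below, the arm is blocked at home. The lock catches nowhere else: let go, an extended arm runs back until the lock pin meets the keeper at about 0.02
- stop_grip (a point): middle of the upright grip on the stop arm's front end with its button in; moves with the arm, 93 above the bench, axes as the jig. Pale wooden post 24 (x) x 16 (y), z 57 to 119 above the bench, its bare side at y -10 from here. On the other side the black lock button, 16 (x) x 32 (z 78 to 110), stands out to y +16, +10 when in. Pinch post and button across y: 26 wide, then 20 (sizes in mm)
- pointer (a point): tip of the arm's thin steel pointer that reaches out over the scale plate on the jig's -y side, 34 above the bench; axes as the jig, moves with the arm (sizes in mm)
- mark (a point): point of the brass rider clamped on the scale (block 16 wide, wedge pointing at the arm, small screw on top): the mark to reach. Axes as the jig; lined up when pointer and mark have the same place along the jig's x (y and height differ by about a mm). It sits 50 to 135 out from the pointer's home place and stays put unless knocked (sizes in mm)
- mallet: wooden mallet lying flat, head 60 x 90 x 50, handle 160 long; bystander. Origin under its middle (sizes in mm)
- chisel: chisel lying flat, about 230 long; bystander. Origin under its middle (sizes in mm)
- wax_jar: closed glass jar 64 across, 60 tall; bystander. Origin centre of its underside (sizes in mm)
- blank: rough dark wooden carving blank, about 190 long, 35 high; bystander. Origin under its middle (sizes in mm)
- tin_cup: empty plain steel cup without handle, 72 across, 75 tall; bystander. Origin centre of its underside (sizes in mm)
- brush: flat brush, about 170 long; bystander. Origin under its middle (sizes in mm)
- try_square: carpenter's square, stock 100, blade 130 long; bystander. Origin under its stock (sizes in mm)
Not all that is in view belongs to the job. What is shaped like the tray but green, orange or pink is not meant.

How it is judged:
On the way, in this order (a step that is already met when the one before it is completed fails the run):
1. all four knobs lie in the tray (x of knob1 in the frame of tray between -0.077 and 0.077 m and y of knob1 in the frame of tray between -0.067 and 0.067 m and z of knob1 in the frame of tray between 0 and 0.04 m and x of knob2 in the frame of tray between -0.077 and 0.077 m and y of knob2 in the frame of tray between -0.067 and 0.067 m and z of knob2 in the frame of tray between 0 and 0.04 m and x of knob3 in the frame of tray between -0.077 and 0.077 m and y of knob3 in the frame of tray between -0.067 and 0.067 m and z of knob3 in the frame of tray between 0 and 0.04 m and x of knob4 in the frame of tray between -0.077 and 0.077 m and y of knob4 in the frame of tray between -0.067 and 0.067 m and z of knob4 in the frame of tray between 0 and 0.04 m), for 0.2 s.
2. the dipper stands upright on the bench, let go (angle between dipper's own z axis and vertical below 0.1 rad and height (world z) of dipper between -0.005 and 0.005 m and linear speed of dipper below 0.03 m/s and contact force between the fingers and dipper below 0.1 N), for 0.2 s.
3. the lock button is squeezed in while the arm is still home (value of joint lock_button above 0.004 m and value of joint stop_arm below 0.01 m), for 0.05 s.
At the end, for the whole second after the job is handed in: All four knobs lie in the tray; the dipper stands upright (within 0.1 rad) on the bench itself, untouched; the fingers hold the stop arm's grip (over 2 N) with the lock button in (over 4 mm of 6) and the arm still, its pointer within 3 mm of the rider's point along the scale (all of step 1 and all of step 2 and x of pointer in the frame of mark between -0.003 and 0.003 m and value of joint lock_button above 0.004 m and contact force between the fingers and stop_arm above 2 N and velocity of joint stop_arm between -0.01 and 0.01 m/s); the arm keeps its last pose, push and grip.
It fails at once if the rider is pushed along the scale (distance of mark from where it was at the start of the episode above 0.004 m).
It fails at once if something else on the bench is moved (distance of any of mallet, chisel, wax_jar, blank, tin_cup, brush, try_square from where it was at the start of the episode above 0.03 m).
It also fails if it takes over 64 s, if anything falls off the work surface, if the arm or the gripper's body presses on something with over 40 N, if the wrist force passes 120 N, or if a joint passes its speed limit or range.

## Working session

There is one attempt and no reset: what is moved stays moved. The work goes in short steps, Python scripts to look and compute and a tool call to move; the robot and the scene stay as the last step left them, time stands still between calls to the robot, and variables do not carry over. Pictures are saved under pics/ and viewed, about 8 in all and at most 12, crops included, and the job is handed in when it is done.

Besides the shell and the picture viewer there is one more tool, called after ">>>" by a JSON object that holds its "api" and its "payload", one argument or row to a line. apply_moves: Moves the arm, as the interface text tells. Its arguments: {"type":"object","properties":{"steps":{"type":"array"},"squeeze":{"type":"number"}},"required":["steps"]}

```bash
mkdir -p pics; cat > h.py <<'E'
import numpy as np, cv2
from scipy.spatial.transform import Rotation as R
from station import bot, vision
def snap(n, f):
    m=vision.camera_model(n); p,d=vision.capture(n); cv2.imwrite(f'pics/{f}.png',p); np.savez(f'pics/{f}.npz',p=p,d=d,**m); return p,d,m
def load(f): return np.load(f'pics/{f}.npz')
def pt(z,u,v,r=1,h=None):
    """world point of pixel; h = known height (ray hit), else depth"""
    x=np.array([(u-z['cx'])/z['fx'],(v-z['cy'])/z['fy'],1.])
    if h is None:
        w=z['d'][v-r:v+r+1,u-r:u+r+1]; return z['R'].T@(x*np.median(w[w>0])-z['t'])
    c=-z['R'].T@z['t']; k=z['R'].T@x; return c+k*(h-c[2])/k[2]
def px(z,X):
    c=z['R']@np.array(X)+z['t']; return z['fx']*c[0]/c[2]+z['cx'],z['fy']*c[1]/c[2]+z['cy']
E
python3 - <<'E'
from h import *
print(bot.state())
a,_,m=snap('scene','s0'); b,_,m2=snap('top','t0')
for k in (m,m2): print(k['fx'],k['R'],-k['R'].T@k['t'])
E
```

```text
{'clock': 0.0, 'joint_pos': array([ 8.94740391e-01,  3.81195159e-01,  1.29826011e+00, -2.50113047e-05,
        1.46358954e+00, -2.15305417e-01]), 'qvel': array([-0.00041344, -0.00018484, -0.0003542 , -0.00012324, -0.00048667,
        0.00045762]), 'tau': array([-6.07914390e-04, -4.37944114e+01, -2.24550176e+01,  7.12901889e-02,
        3.53458780e-02, -1.59481751e-04]), 'eef_pos': array([0.24437142, 0.49241551, 0.23813844]), 'orientation': array([-1.54176017,  0.36183346, -0.36087833]), 'contact_force': array([ 0.06408126,  0.52323159, -1.19351971]), 'ft_torque': array([ 0.03237901,  0.01401575, -0.02436028]), 'grip_width': 0.08798957433241801}
441.80703916010606 [[-0.87324896  0.48727258  0.00129678]
 [ 0.2511031   0.4522834  -0.8557961 ]
 [-0.41759248 -0.74699743 -0.51731167]] [0.98079727 0.88319069 0.69763479]
447.6914402897623 [[-0.01114561 -0.99969463  0.02205485]
 [-0.99731173  0.00951616 -0.07265506]
 [ 0.07242299 -0.02280534 -0.99711325]] [0.42028601 0.04137329 1.24793943]
```

View pics/s0.png

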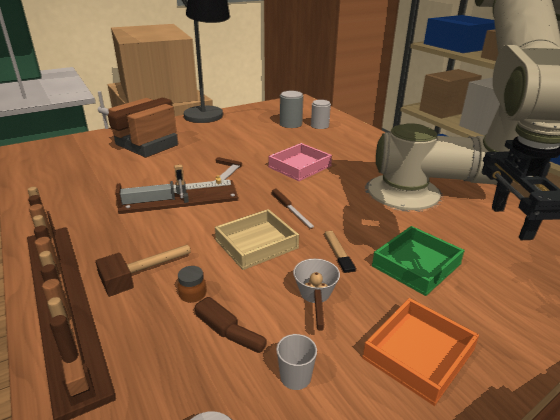

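View pics/t0.png

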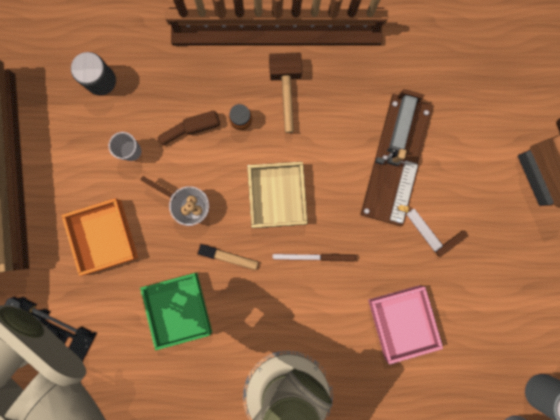

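The scene shows the steel dipper with knobs at scene (316,280), top (188,206), handle end at top (145,180). The plywood tray is at top (277,195), and the jig at top (400,160) with the grip near (397,155) and the rider near (403,208).
Look-alikes: the handle-less tin cup at top (123,146) against the dipper; the green (176,310), orange (99,238) and pink (405,325) trays against the plywood one; the canister at (90,70) is not needed. I choose the dipper at (188,206) and the tray at (277,195), and check both in a close crop.

```bash
python3 - <<'E'
from h import *
z=load('t0'); p=z['p']
a=cv2.resize(p[150:240,130:320],None,fx=4,fy=4,interpolation=cv2.INTER_CUBIC)
cv2.imwrite('pics/c1.png',a)
b=cv2.resize(p[85:230,355:445],None,fx=4,fy=4,interpolation=cv2.INTER_CUBIC)
s=load('s0')['p']
c=cv2.resize(s[155:215,110:245],None,fx=3.2,fy=3.2,interpolation=cv2.INTER_CUBIC)
o=np.zeros((580,795,3),np.uint8); o[:,:360]=b; o[:c.shape[0],362:362+c.shape[1]]=c
cv2.imwrite('pics/c2.png',o)
E
```

```text
(no output)
```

View pics/c1.png

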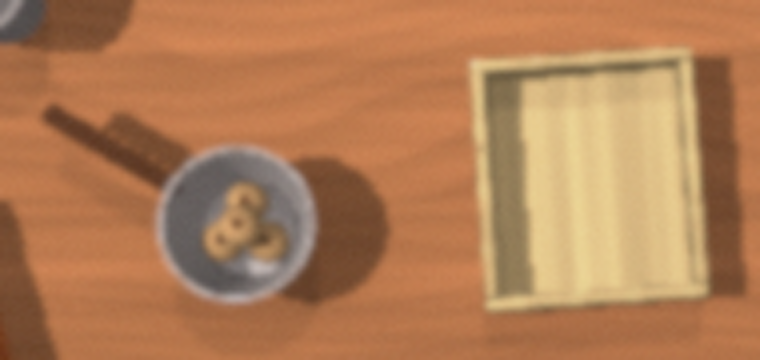

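View pics/c2.png

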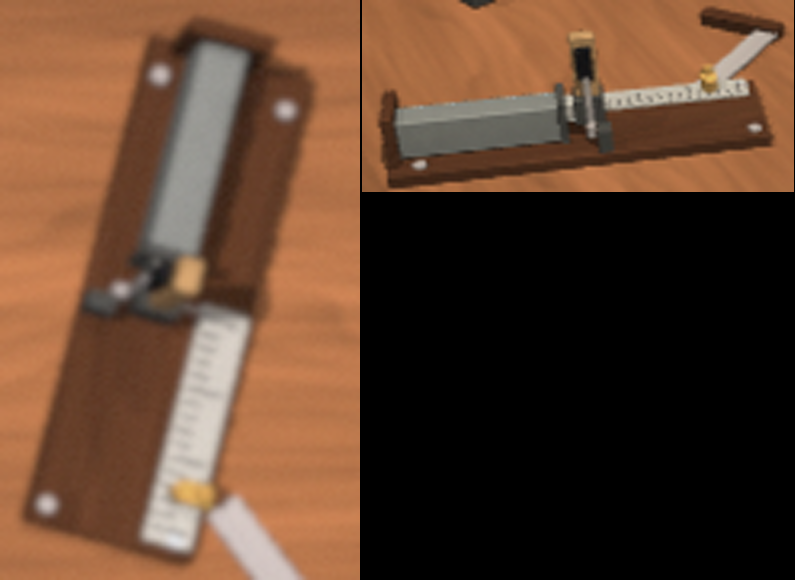

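The crops confirm the choice: the dipper (rim centre at crop (237,224), handle end (48,108)) has four knobs in it. The tray is bare plywood with rim corners (473,65), (690,50), (708,297), (488,310). On the jig, the base corners are (25,520), (195,560), (312,75), (150,38), the grip top is about (188,275), and the rider is about (193,493).

```bash
python3 - <<'E'
from h import *
np.set_printoptions(precision=4,suppress=True)
z=load('t0')
f=lambda u,v,h,c: pt(z,c[0]+(u-1.5)/4,c[1]+(v-1.5)/4,h=h)
A=(130,150);B=(355,85)
d=f(237,224,.06,A); e=f(48,108,.055,A); print('dip',d,'hend',e,np.linalg.norm((e-d)[:2]),'yaw of +y',np.degrees(np.arctan2(*(e-d)[1::-1])))
# depth mask check of dipper rim / handle
vv,uu=np.mgrid[160:240,130:230]; P=np.array([pt(z,u,v,r=0) if z['d'][v,u]>0 else [0,0,0] for u,v in zip(uu.ravel(),vv.ravel())])
D=P[:,:2]-d[:2]; r=np.hypot(*D.T)
m=(P[:,2]>.045)&(P[:,2]<.075)&(r<.058)&(r>.042); (cx,cy),rad=cv2.minEnclosingCircle(P[m][:,:2].astype(np.float32)); print('rim fit',cx,cy,rad,P[m][:,2].max())
m=(P[:,2]>.04)&(P[:,2]<.075)&(r>.062)&(r<.155); H=P[m]; print('handle',m.sum(),H.mean(0),H[:,2].max(),r[m].max()); vx,vy,x0,y0=cv2.fitLine(H[:,:2].astype(np.float32),2,0,.01,.01).ravel(); print(np.degrees(np.arctan2(vy,vx)),x0,y0)
T=np.array([f(*q,.045,A) for q in[(473,65),(690,50),(708,297),(488,310)]]);print('tray',T.mean(0));print(T[:,:2],[np.linalg.norm(T[i]-T[i-1]) for i in range(4)])
J=np.array([f(*q,.014,B) for q in[(25,520),(195,560),(312,75),(150,38)]]);
L=np.array([[-170,45],[-170,-75],[190,-75],[190,45]])/1000
a=L-L.mean(0);b=J[:,:2]-J[:,:2].mean(0);U,S,V=np.linalg.svd(a.T@b);Q=(U@V).T;o=J[:,:2].mean(0)-Q@L.mean(0)
print('jig o',o,np.degrees(np.arctan2(Q[1,0],Q[0,0])),S.sum()/(a**2).sum());print('resid',J[:,:2]-(L@Q.T+o))
for n,u,v,h in(('griptop',188,275,.119),('rider',180,490,.034),('ridertop',193,493,.04)): print(n,(f(u,v,h,B)[:2]-o)@Q*1000)
q=[(355+188/4,85+275/4)]
print(pt(z,402,153,1),pt(z,403,208,1))
for n in ('blank','mallet'):pass
E
```

```text
dip [0.5197 0.2563 0.06  ] hend [0.5989 0.383  0.055 ] 0.14946119412670694 yaw of +y 57.98374746869547
rim fit 0.522457480430603 0.2587653398513794 0.05427206680178642 0.06599991443538866
handle 176 [0.5749 0.3466 0.0536] 0.0608349410468635 0.1515283849505212
59.076427 0.5749096 0.3466189
tray [0.5486 0.0218 0.045 ]
[[ 0.6275  0.1002]
 [ 0.6367 -0.0472]
 [ 0.4687 -0.0568]
 [ 0.4615  0.0911]] [np.float64(0.16629223646294702), np.float64(0.14763666223625932), np.float64(0.16832519387525124), np.float64(0.14811546422295077)]
jig o [ 0.6449 -0.3   ] -15.428131630119184 0.9873090576678676
resid [[ 0.001   0.001 ]
 [ 0.004  -0.0011]
 [-0.0002  0.0005]
 [-0.0049 -0.0005]]
griptop [-1.1522  1.8703]
rider [-124.2148  -48.0933]
ridertop [-124.8229  -55.6151]
[ 0.6452 -0.2988  0.1193] [ 0.5101 -0.3235  0.0307]
```

```bash
cat >> h.py <<'E'
np.set_printoptions(precision=3,suppress=True)
Rot=R
def down(yaw):  # tool x along yaw (rad), y down
    x=np.array([np.cos(yaw),np.sin(yaw),0]); y=np.array([0,0,-1.]); return np.c_[x,y,np.cross(x,y)]
def go(grasp,M,s=None):
    """units from measured pose to pose with grasp point at 'grasp' and tool axes M"""
    s=s or bot.state(); R0=R.from_rotvec(s['orientation']).as_matrix(); tcp=np.array(grasp)+.019*M[:,1]
    t=R0.T@(tcp-s['eef_pos'])/.03; r=R.from_matrix(R0.T@M).as_rotvec(); print('t',t,'r(6deg)',np.degrees(r)/6); return t
def st():
    s=bot.state(); R0=R.from_rotvec(s['orientation']).as_matrix(); print('t=%.2f'%s['clock'],'q',s['joint_pos'],'tcp',s['eef_pos'],'F',s['contact_force'],'w',round(s['grip_width'],4)); print(R0); return s,R0
E
python3 - <<'E'
from h import *
st(); y=np.radians(58.7)
dip=np.array([.521,.257]);h=np.array([np.cos(y),np.sin(y)])
g=dip+.09*h;print(g)
for a in (y,y+np.pi): go([*g,.16],down(a)); go([*g,.045],down(a))
E
```

```text
t=0.10 q [ 0.895  0.381  1.298  0.     1.464 -0.215] tcp [0.244 0.492 0.238] F [ 0.088 -0.676 -0.069] w 0.0877
[[ 0.896 -0.001  0.445]
 [-0.445 -0.001  0.896]
 [-0.    -1.    -0.001]]
[0.568 0.334]
t [12.005  3.237  0.063] r(6deg) [  0.008 -14.183  -0.011]
t [12.006  7.07   0.068] r(6deg) [  0.008 -14.183  -0.011]
t [12.005  3.237  0.063] r(6deg) [ 0.011 15.817  0.008]
t [12.006  7.07   0.068] r(6deg) [ 0.011 15.817  0.008]
```

>>> {"api": "apply_moves", "payload": {
  "steps": [
    {"rx":1},
    {"rx":2},
    {"rx":2}
  ],
  "squeeze": 60
}}

```text
validation failed for argument at $.st...
```

```bash
python3 -c "
from h import *
st()"
```

```text
t=0.10 q [ 0.895  0.381  1.298  0.     1.464 -0.215] tcp [0.244 0.492 0.238] F [ 0.088 -0.676 -0.069] w 0.0877
[[ 0.896 -0.001  0.445]
 [-0.445 -0.001  0.896]
 [-0.    -1.    -0.001]]
```

>>> {"api": "apply_moves", "payload": {
  "steps": [
    {"rx":0,"ry":0,"rz":1,"tx":0.5,"ty":0,"tz":0,"jaw":-1},
    {"rx":0,"ry":0,"rz":2,"tx":1.5,"ty":0,"tz":0,"jaw":-1},
    {"rx":0,"ry":0,"rz":2,"tx":2,"ty":0,"tz":0,"jaw":-1},
    {"rx":0,"ry":0,"rz":2,"tx":2,"ty":0,"tz":0,"jaw":-1}
  ],
  "squeeze": 60
}}

```text
clock: 0.43
eef_pos: [0.3014, 0.4644, 0.2379]
orientation: [-1.487, 0.522, -0.201]
contact_force: [-0.3, 0.4, 0.3]
grip_width: 0.0884
```

```bash
python3 -c "
from h import *
st(); y=np.radians(58.7)
g=[.568,.334]
for a in (y,y+np.pi): go([*g,.16],down(a))"
```

```text
t=0.43 q [ 0.692  0.406  1.275  0.191  1.547 -0.426] tcp [0.301 0.464 0.238] F [-0.309  0.359  0.259] w 0.0884
[[ 0.874 -0.186  0.449]
 [-0.439  0.092  0.894]
 [-0.208 -0.978 -0.001]]
t [10.347  1.101  0.109] r(6deg) [ -1.481 -14.173  -1.625]
t [10.347  1.101  0.109] r(6deg) [ 1.661 15.707 -1.513]
```

>>> {"api": "apply_moves", "payload": {
  "steps": [
    {"rx":0.08,"ry":0.8,"rz":-0.08,"tx":0.5,"ty":0.05,"tz":0,"jaw":-1},
    {"rx":0.2,"ry":1.9,"rz":-0.18,"tx":1.5,"ty":0.15,"tz":0,"jaw":-1},
    {"rx":0.33,"ry":3.1,"rz":-0.3,"tx":2.6,"ty":0.3,"tz":0,"jaw":-1},
    {"rx":0.45,"ry":4.2,"rz":-0.4,"tx":3.7,"ty":0.4,"tz":0,"jaw":-1},
    {"rx":0.57,"ry":5.4,"rz":-0.5,"tx":4.8,"ty":0.5,"tz":0,"jaw":-1},
    {"rx":0.7,"ry":6.6,"rz":-0.63,"tx":5.9,"ty":0.6,"tz":0,"jaw":-1},
    {"rx":0.82,"ry":7.8,"rz":-0.75,"tx":7,"ty":0.7,"tz":0,"jaw":-1},
    {"rx":0.95,"ry":9,"rz":-0.87,"tx":8,"ty":0.8,"tz":0,"jaw":-1}
  ]
}}

```text
clock: 1.1
eef_pos: [0.5046, 0.3636, 0.1647]
orientation: [-1.258, 1.164, -1.003]
contact_force: [0.2, 0.9, 0.5]
grip_width: 0.0882
```

```bash
python3 -c "
from h import *
st(); y=np.radians(58.7)
g=[.568,.334]
a=y+np.pi; go([*g,.13],down(a))"
```

```text
t=1.10 q [0.395 0.566 1.203 0.097 1.397 0.213] tcp [0.505 0.364 0.165] F [0.17  0.934 0.452] w 0.0882
[[ 0.16  -0.059  0.985]
 [-0.983  0.079  0.165]
 [-0.088 -0.995 -0.045]]
t [1.466 1.578 1.999] r(6deg) [ 0.71   6.773 -0.65 ]
```

>>> {"api": "apply_moves", "payload": {
  "steps": [
    {"rx":0.12,"ry":1.13,"rz":-0.11,"tx":0.3,"ty":0.2,"tz":0.4,"jaw":-1},
    {"rx":0.24,"ry":2.26,"rz":-0.22,"tx":0.6,"ty":0.5,"tz":0.8,"jaw":-1},
    {"rx":0.36,"ry":3.4,"rz":-0.33,"tx":0.9,"ty":0.8,"tz":1.2,"jaw":-1},
    {"rx":0.48,"ry":4.52,"rz":-0.44,"tx":1.2,"ty":1.1,"tz":1.6,"jaw":-1},
    {"rx":0.6,"ry":5.65,"rz":-0.55,"tx":1.4,"ty":1.4,"tz":1.9,"jaw":-1},
    {"rx":0.71,"ry":6.77,"rz":-0.65,"tx":1.47,"ty":1.58,"tz":2,"jaw":-1},
    {"rx":0.71,"ry":6.77,"rz":-0.65,"tx":1.47,"ty":1.58,"tz":2,"jaw":-1}
  ]
}}

```text
clock: 1.68
eef_pos: [0.5668, 0.3351, 0.1099]
orientation: [-0.903, 1.599, -1.597]
contact_force: [0.3, 0.2, 0.2]
grip_width: 0.0882
```

```bash
python3 -c "
from h import *
st(); y=np.radians(58.7)
g=[.568,.334]
a=y+np.pi; go([*g,.046],down(a)); snap('wrist','w1')"
```

```text
t=1.68 q [0.354 0.675 1.155 0.    1.314 0.898] tcp [0.567 0.335 0.11 ] F [0.293 0.202 0.196] w 0.0882
[[-0.517 -0.002  0.856]
 [-0.856 -0.    -0.517]
 [ 0.001 -1.    -0.002]]
t [0.007 2.762 0.059] r(6deg) [0.017 0.023 0.014]
```

View pics/w1.png

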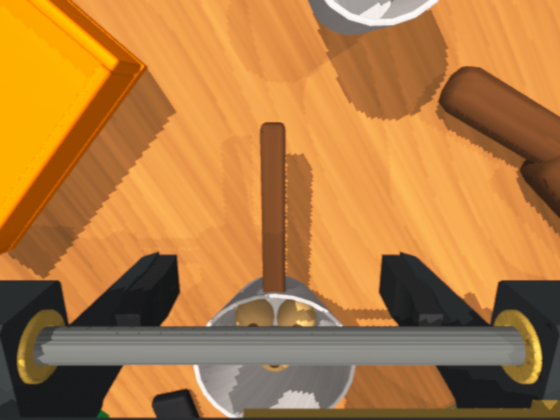

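The wrist view shows the handle vertical at column 273, end at row 123, rim at row 293. It runs between the open fingers (columns 165 and 395). I check it against depth.

```bash
python3 -c "
from h import *
z=load('w1'); e=pt(z,273,128,1); b=pt(z,273,275,1); print(e,b,np.degrees(np.arctan2(*(e-b)[1::-1])))
E=pt(z,272.5,123,h=.055); u=np.array([np.cos(np.radians(58.7)),np.sin(np.radians(58.7))]); print('end',E,'axis',E[:2]-.151*u)
s=bot.state(); print('grasp from end',(E[:2]-s['eef_pos'][:2])@u, 'lateral',np.cross(u,E[:2]-s['eef_pos'][:2]))
"
```

```text
[0.594 0.385 0.052] [0.549 0.311 0.052] 58.60294477715635
end [0.595 0.388 0.055] axis [0.517 0.259]
grasp from end 0.05988747135904988 lateral 0.002746059058844362<string>:5: DeprecationWarning: Arrays of 2-dimensional vectors are deprecated. Use arrays of 3-dimensional vectors instead. (deprecated in NumPy 2.0)
```

>>> {"api": "apply_moves", "payload": {
  "steps": [
    {"rx":0,"ry":0,"rz":0,"tx":0,"ty":0.7,"tz":-0.05,"jaw":-1},
    {"rx":0,"ry":0,"rz":0,"tx":0,"ty":1.6,"tz":-0.05,"jaw":-1},
    {"rx":0,"ry":0,"rz":0,"tx":0,"ty":2.4,"tz":-0.05,"jaw":-1},
    {"rx":0,"ry":0,"rz":0,"tx":0,"ty":2.76,"tz":-0.05,"jaw":-1},
    {"rx":0,"ry":0,"rz":0,"tx":0,"ty":2.76,"tz":-0.05,"jaw":1},
    {"rx":0,"ry":0,"rz":0,"tx":0,"ty":2.76,"tz":-0.05,"jaw":1},
    {"rx":0,"ry":0,"rz":0,"tx":0,"ty":2.76,"tz":-0.05,"jaw":1},
    {"rx":0,"ry":0,"rz":0,"tx":0,"ty":2.76,"tz":-0.05,"jaw":1}
  ],
  "squeeze": 60
}}

```text
clock: 2.4
eef_pos: [0.5671, 0.3358, 0.0306]
orientation: [-0.9, 1.594, -1.593]
contact_force: [-0.0, 0.5, 0.9]
grip_width: 0.0637
```

>>> {"api": "apply_moves", "payload": {
  "steps": [
    {"rx":0,"ry":0,"rz":0,"tx":0,"ty":0,"tz":0,"jaw":1},
    {"rx":0,"ry":0,"rz":0,"tx":0,"ty":0,"tz":0,"jaw":1},
    {"rx":0,"ry":0,"rz":0,"tx":0,"ty":0,"tz":0,"jaw":1}
  ]
}}

```text
clock: 2.65
eef_pos: [0.5666, 0.3354, 0.0293]
orientation: [-0.902, 1.595, -1.594]
contact_force: [0.1, -0.0, 0.3]
grip_width: 0.0436
```

>>> {"api": "apply_moves", "payload": {
  "steps": [
    {"rx":0,"ry":0,"rz":0,"tx":0,"ty":0,"tz":0,"jaw":1},
    {"rx":0,"ry":0,"rz":0,"tx":0,"ty":0,"tz":0,"jaw":1},
    {"rx":0,"ry":0,"rz":0,"tx":0,"ty":0,"tz":0,"jaw":1},
    {"rx":0,"ry":0,"rz":0,"tx":0,"ty":0,"tz":0,"jaw":1},
    {"rx":0,"ry":0,"rz":0,"tx":0,"ty":0,"tz":0,"jaw":1},
    {"rx":0,"ry":0,"rz":0,"tx":0,"ty":0,"tz":0,"jaw":1},
    {"rx":0,"ry":0,"rz":0,"tx":0,"ty":0,"tz":0,"jaw":1}
  ]
}}

```text
clock: 3.23
eef_pos: [0.5664, 0.3353, 0.0288]
orientation: [-0.902, 1.596, -1.594]
contact_force: [0.0, -0.1, 0.2]
grip_width: 0.0129
```

```bash
python3 -c "
from h import *
st(); print(bot.state()['ft_torque'])"
```

```text
t=3.23 q [0.355 0.763 1.236 0.001 1.142 0.895] tcp [0.566 0.335 0.029] F [ 0.028 -0.103  0.234] w 0.0129
[[-0.515  0.     0.857]
 [-0.857  0.001 -0.515]
 [-0.001 -1.    -0.001]]
[-0.137  0.071  0.051]
```

>>> {"api": "apply_moves", "payload": {
  "steps": [
    {"rx":0,"ry":0,"rz":0,"tx":0,"ty":-0.1,"tz":0,"jaw":1},
    {"rx":0,"ry":0,"rz":0,"tx":0,"ty":-0.3,"tz":0,"jaw":1},
    {"rx":0,"ry":0,"rz":0,"tx":0,"ty":-0.6,"tz":0,"jaw":1},
    {"rx":0,"ry":0,"rz":0,"tx":0,"ty":-1.0,"tz":0,"jaw":1},
    {"rx":0,"ry":0,"rz":0,"tx":0,"ty":-1.5,"tz":0,"jaw":1},
    {"rx":0,"ry":0,"rz":0,"tx":0,"ty":-2.0,"tz":0,"jaw":1},
    {"rx":0,"ry":0,"rz":0,"tx":0,"ty":-2.4,"tz":0,"jaw":1},
    {"rx":0,"ry":0,"rz":0,"tx":0,"ty":-2.6,"tz":0,"jaw":1}
  ]
}}

```text
clock: 3.9
eef_pos: [0.5671, 0.3355, 0.1098]
orientation: [-0.898, 1.594, -1.593]
contact_force: [0.6, 0.0, -2.7]
grip_width: 0.0131
```

```bash
python3 -c "
from h import *
s,R0=st(); print(s['ft_torque']); z=dict(zip('pdm',snap('wrist','w2'))); z=load('w2')
# cup rim/handle heights
for v in (140,180,220,260): print(v,[round(x,3) for x in pt(z,273,v,1)])
P=[0.549,.021]
for a in (90,75,100): go([P[0],P[1]+.09,.19],down(np.radians(a)+np.pi))
"
```

```text
t=3.90 q [0.355 0.673 1.159 0.001 1.305 0.895] tcp [0.567 0.336 0.11 ] F [ 0.641  0.012 -2.703] w 0.0131
[[-0.514  0.004  0.857]
 [-0.857  0.003 -0.514]
 [-0.004 -1.     0.002]]
[ 0.075 -0.001  0.045]
140 [np.float64(0.596), np.float64(0.387), np.float64(0.127)]
180 [np.float64(0.59), np.float64(0.377), np.float64(0.135)]
220 [np.float64(0.583), np.float64(0.365), np.float64(0.134)]
260 [np.float64(0.575), np.float64(0.352), np.float64(0.134)]
t [ 6.723 -2.054  3.336] r(6deg) [-0.032 -5.16  -0.038]
t [ 6.723 -2.054  3.336] r(6deg) [-0.027 -2.66  -0.041]
t [ 6.723 -2.054  3.336] r(6deg) [-0.036 -6.827 -0.035]
```

View pics/w2.png

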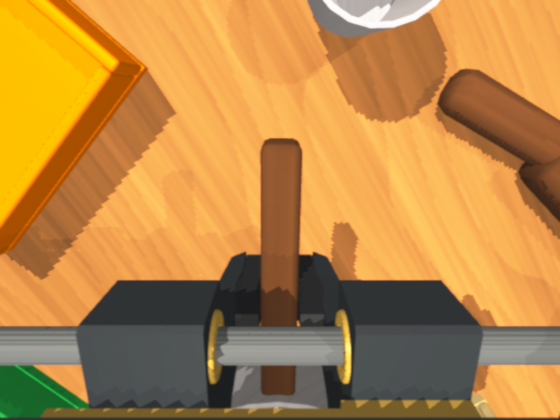

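The handle stayed level in the fingers (end at row 140, column 280, depth 0.134 along its length), so the lift did not slip. Next I carry it over the tray.

```bash
python3 -c "
from h import *
go([.549,.185,.215],down(np.radians(90)+np.pi))
"
```

```text
t [ 4.604 -2.88   2.068] r(6deg) [-0.032 -5.16  -0.038]
```

>>> {"api": "apply_moves", "payload": {
  "steps": [
    {"rx":0,"ry":-0.15,"rz":0,"tx":0.1,"ty":-0.2,"tz":0.05,"jaw":1},
    {"rx":0,"ry":-0.5,"rz":0,"tx":0.4,"ty":-0.6,"tz":0.15,"jaw":1},
    {"rx":0,"ry":-1.0,"rz":0,"tx":0.8,"ty":-1.1,"tz":0.35,"jaw":1},
    {"rx":0,"ry":-1.6,"rz":0,"tx":1.3,"ty":-1.6,"tz":0.6,"jaw":1},
    {"rx":0,"ry":-2.3,"rz":0,"tx":1.9,"ty":-2.1,"tz":0.85,"jaw":1},
    {"rx":0,"ry":-3.0,"rz":0,"tx":2.5,"ty":-2.5,"tz":1.1,"jaw":1},
    {"rx":0,"ry":-3.7,"rz":0,"tx":3.1,"ty":-2.75,"tz":1.4,"jaw":1},
    {"rx":0,"ry":-4.3,"rz":0,"tx":3.7,"ty":-2.85,"tz":1.65,"jaw":1}
  ]
}}

```text
clock: 4.62
eef_pos: [0.5516, 0.2134, 0.1932]
orientation: [-1.166, 1.272, -1.271]
contact_force: [0.1, 0.2, -0.9]
grip_width: 0.0134
```

```bash
python3 -c "
from h import *
st();go([.549,.185,.215],down(np.radians(90)+np.pi))
"
```

```text
t=4.62 q [0.169 0.487 1.256 0.001 1.398 0.254] tcp [0.552 0.213 0.193] F [ 0.117  0.186 -0.914] w 0.0134
[[-0.086  0.001  0.996]
 [-0.996  0.001 -0.086]
 [-0.001 -1.     0.001]]
t [ 0.949 -0.096 -0.007] r(6deg) [-0.009 -0.819 -0.014]
```

>>> {"api": "apply_moves", "payload": {
  "steps": [
    {"rx":0,"ry":-0.5,"rz":0,"tx":0.5,"ty":-0.05,"tz":0,"jaw":1},
    {"rx":0,"ry":-0.75,"rz":0,"tx":0.8,"ty":-0.1,"tz":0,"jaw":1},
    {"rx":0,"ry":-0.82,"rz":0,"tx":0.95,"ty":-0.1,"tz":0,"jaw":1},
    {"rx":0,"ry":-0.82,"rz":0,"tx":0.95,"ty":-0.1,"tz":0,"jaw":1}
  ]
}}

```text
clock: 4.95
eef_pos: [0.5489, 0.1853, 0.195]
orientation: [-1.206, 1.214, -1.212]
contact_force: [-0.2, -0.5, -1.5]
grip_width: 0.0133
```

```bash
cat >> h.py <<'E'
def pour(th,x=.549,gz=.215,lip=.047):
    th=np.radians(th); c,s=np.cos(th),np.sin(th); M=down(-np.pi/2)@R.from_rotvec([0,0,th]).as_matrix()
    return [x,lip+.142*c+.012*s,gz],M
E
python3 -c "
from h import *
s,_=st()
for t in (0,3,8,14,20,26,32,38,44): print(t,end=' ');go(*pour(t),s)
"
```

```text
t=4.95 q [0.121 0.466 1.288 0.001 1.389 0.126] tcp [0.549 0.185 0.195] F [-0.185 -0.495 -1.457] w 0.0133
[[-0.005 -0.001  1.   ]
 [-1.     0.001 -0.005]
 [-0.001 -1.    -0.001]]
0 t [-0.125 -0.035  0.001] r(6deg) [ 0.007 -0.051 -0.011]
3 t [-0.172 -0.035  0.001] r(6deg) [ 0.006 -0.051  0.489]
8 t [-0.222 -0.041  0.001] r(6deg) [ 0.004 -0.051  1.322]
14 t [-0.234 -0.053  0.   ] r(6deg) [ 0.001 -0.051  2.322]
20 t [-0.193 -0.073  0.001] r(6deg) [-0.002 -0.051  3.322]
26 t [-0.099 -0.099  0.001] r(6deg) [-0.004 -0.051  4.322]
32 t [ 0.047 -0.131  0.002] r(6deg) [-0.007 -0.051  5.322]
38 t [ 0.243 -0.169  0.003] r(6deg) [-0.01  -0.051  6.322]
44 t [ 0.486 -0.213  0.004] r(6deg) [-0.013 -0.051  7.322]
```

>>> {"api": "apply_moves", "payload": {
  "steps": [
    {"rx":0,"ry":0,"rz":0.4,"tx":-0.15,"ty":-0.04,"tz":0,"jaw":1},
    {"rx":0,"ry":0,"rz":1.2,"tx":-0.2,"ty":-0.04,"tz":0,"jaw":1},
    {"rx":0,"ry":0,"rz":2.2,"tx":-0.23,"ty":-0.05,"tz":0,"jaw":1},
    {"rx":0,"ry":0,"rz":3.2,"tx":-0.19,"ty":-0.07,"tz":0,"jaw":1},
    {"rx":0,"ry":0,"rz":4.2,"tx":-0.1,"ty":-0.1,"tz":0,"jaw":1},
    {"rx":0,"ry":0,"rz":5.2,"tx":0.05,"ty":-0.13,"tz":0,"jaw":1},
    {"rx":0,"ry":0,"rz":6.2,"tx":0.24,"ty":-0.17,"tz":0,"jaw":1},
    {"rx":0,"ry":0,"rz":7,"tx":0.45,"ty":-0.21,"tz":0,"jaw":1}
  ]
}}

```text
clock: 5.62
eef_pos: [0.5491, 0.1725, 0.2013]
orientation: [-0.646, 1.473, -0.653]
contact_force: [-0.6, -0.3, -1.9]
grip_width: 0.0133
```

```bash

python3 -c "
from h import *
s,_=st()
for t in (45,50,55,60,64,68,72,75,78): print(t,end=' ');go(*pour(t),s)
"
```

```text
t=5.62 q [-0.209  0.474  1.464  0.729  1.433 -0.395] tcp [0.549 0.172 0.201] F [-0.62  -0.307 -1.941] w 0.0133
[[-0.004  0.003  1.   ]
 [-0.739  0.674 -0.005]
 [-0.674 -0.739 -0.   ]]
45 t [ 0.073 -0.077 -0.003] r(6deg) [-0.03  -0.033  0.441]
50 t [ 0.225 -0.271 -0.002] r(6deg) [-0.031 -0.032  1.274]
55 t [ 0.397 -0.487 -0.001] r(6deg) [-0.033 -0.031  2.107]
60 t [ 0.587 -0.724  0.001] r(6deg) [-0.034 -0.029  2.941]
64 t [ 0.752 -0.926  0.002] r(6deg) [-0.035 -0.028  3.607]
68 t [ 0.926 -1.14   0.003] r(6deg) [-0.036 -0.027  4.274]
72 t [ 1.109 -1.363  0.004] r(6deg) [-0.037 -0.026  4.941]
75 t [ 1.252 -1.536  0.005] r(6deg) [-0.038 -0.025  5.441]
78 t [ 1.399 -1.714  0.006] r(6deg) [-0.039 -0.024  5.941]
```

Joints are well placed, so I continue, slowing toward the spill angle.

>>> {"api": "apply_moves", "payload": {
  "steps": [
    {"rx":0,"ry":0,"rz":0.45,"tx":0.08,"ty":-0.08,"tz":0,"jaw":1},
    {"rx":0,"ry":0,"rz":1.25,"tx":0.22,"ty":-0.27,"tz":0,"jaw":1},
    {"rx":0,"ry":0,"rz":2.1,"tx":0.4,"ty":-0.49,"tz":0,"jaw":1},
    {"rx":0,"ry":0,"rz":2.95,"tx":0.59,"ty":-0.72,"tz":0,"jaw":1},
    {"rx":0,"ry":0,"rz":3.6,"tx":0.75,"ty":-0.93,"tz":0,"jaw":1},
    {"rx":0,"ry":0,"rz":4.25,"tx":0.93,"ty":-1.14,"tz":0,"jaw":1},
    {"rx":0,"ry":0,"rz":4.95,"tx":1.11,"ty":-1.36,"tz":0,"jaw":1},
    {"rx":0,"ry":0,"rz":5.45,"tx":1.25,"ty":-1.54,"tz":0,"jaw":1}
  ]
}}

```text
clock: 6.28
eef_pos: [0.549, 0.1134, 0.2099]
orientation: [-0.203, 1.563, -0.209]
contact_force: [0.3, 0.3, -2.0]
grip_width: 0.0132
```

```bash

python3 -c "
from h import *
s,_=st()
for t in (75,78,81,84,87,90,93,96): print(t,end=' ');go(*pour(t),s)
"
```

```text
t=6.28 q [-0.44   0.642  1.538  1.099  1.758 -0.711] tcp [0.549 0.113 0.21 ] F [ 0.303  0.335 -2.046] w 0.0132
[[-0.003  0.004  1.   ]
 [-0.26   0.966 -0.004]
 [-0.966 -0.26  -0.002]]
75 t [-0.009  0.009  0.001] r(6deg) [-0.035 -0.026  0.007]
78 t [ 0.019 -0.22   0.002] r(6deg) [-0.036 -0.026  0.507]
81 t [ 0.048 -0.454  0.003] r(6deg) [-0.036 -0.025  1.007]
84 t [ 0.078 -0.693  0.004] r(6deg) [-0.037 -0.024  1.507]
87 t [ 0.109 -0.936  0.005] r(6deg) [-0.038 -0.023  2.007]
90 t [ 0.141 -1.182  0.006] r(6deg) [-0.038 -0.022  2.507]
93 t [ 0.174 -1.432  0.007] r(6deg) [-0.039 -0.021  3.007]
96 t [ 0.207 -1.683  0.008] r(6deg) [-0.039 -0.02   3.507]
```

>>> {"api": "apply_moves", "payload": {
  "steps": [
    {"rx":0,"ry":0,"rz":0.4,"tx":0.02,"ty":-0.18,"tz":0,"jaw":1},
    {"rx":0,"ry":0,"rz":0.8,"tx":0.04,"ty":-0.36,"tz":0,"jaw":1},
    {"rx":0,"ry":0,"rz":1.2,"tx":0.06,"ty":-0.54,"tz":0,"jaw":1},
    {"rx":0,"ry":0,"rz":1.6,"tx":0.08,"ty":-0.74,"tz":0,"jaw":1},
    {"rx":0,"ry":0,"rz":2,"tx":0.11,"ty":-0.94,"tz":0,"jaw":1},
    {"rx":0,"ry":0,"rz":2.4,"tx":0.13,"ty":-1.13,"tz":0,"jaw":1},
    {"rx":0,"ry":0,"rz":2.8,"tx":0.16,"ty":-1.33,"tz":0,"jaw":1},
    {"rx":0,"ry":0,"rz":3.2,"tx":0.18,"ty":-1.53,"tz":0,"jaw":1}
  ]
}}

```text
clock: 6.95
eef_pos: [0.5488, 0.0682, 0.217]
orientation: [0.058, 1.571, 0.053]
contact_force: [0.4, -0.5, -1.3]
grip_width: 0.0132
```

```bash

python3 -c "
from h import *
s,_=st(); print(s['qvel'])
a=snap('scene','s1')[0]; b=snap('top','t1')[0]
o=np.zeros((600,800,3),np.uint8); 
c=cv2.resize(a[150:300,180:380],None,fx=2.4,fy=2.4); o[:360,:480]=c
d=cv2.resize(b[130:250,200:330],None,fx=2.4,fy=2.4); o[:d.shape[0],485:485+d.shape[1]]=d
cv2.imwrite('pics/v1.png',o)
for t in (96,100): print(t,end=' ');go(*pour(t),s)
"
```

```text
t=6.95 q [-0.524  0.778  1.537  1.253  1.997 -0.794] tcp [0.549 0.068 0.217] F [ 0.358 -0.543 -1.331] w 0.0132
[[-0.001  0.003  1.   ]
 [ 0.071  0.997 -0.003]
 [-0.997  0.071 -0.001]]
[-0.1    0.207 -0.017  0.23   0.368 -0.067]
96 t [-0.012 -0.173  0.007] r(6deg) [-0.031 -0.007  0.324]
100 t [-0.079 -0.507  0.008] r(6deg) [-0.031 -0.006  0.991]
```

View pics/v1.png

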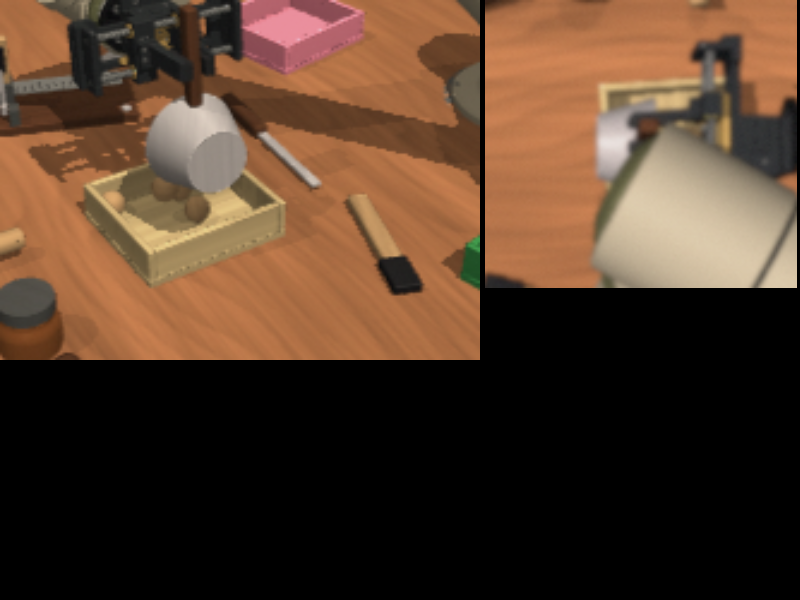

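Scene crop: the knobs lie in the tray at about (115,200), (165,185), (180,190) and (195,210). The tipped cup shows its base, and the wrist force dropped from 2.0 to about 1.3 N, so it looks empty. Now I tilt back while moving left.

```bash

python3 -c "
from h import *
s,_=st()
for f in np.arange(0.06,.6,.07): 
  th=94*(1-f); M=pour(th)[1]; print(round(f,2),end=' '); go([.549,.049+f*.2,.217+.02*f],M,s)
"
```

```text
t=7.05 q [-0.525  0.779  1.538  1.252  1.996 -0.794] tcp [0.549 0.068 0.216] F [-0.496 -1.273 -1.049] w 0.0133
[[-0.002  0.004  1.   ]
 [ 0.07   0.998 -0.004]
 [-0.998  0.07  -0.002]]
0.06 t [-0.017  0.404  0.001] r(6deg) [-0.039 -0.023 -0.943]
0.13 t [ 0.041  0.862 -0.001] r(6deg) [-0.037 -0.025 -2.039]
0.2 t [ 0.097  1.311 -0.002] r(6deg) [-0.036 -0.027 -3.136]
0.27 t [ 0.15   1.753 -0.004] r(6deg) [-0.034 -0.029 -4.233]
0.34 t [ 0.2    2.186 -0.006] r(6deg) [-0.033 -0.031 -5.329]
0.41 t [ 0.246  2.613 -0.007] r(6deg) [-0.031 -0.033 -6.426]
0.48 t [ 0.286  3.034 -0.009] r(6deg) [-0.029 -0.035 -7.523]
0.55 t [ 0.32   3.448 -0.011] r(6deg) [-0.028 -0.037 -8.619]
```

>>> {"api": "apply_moves", "payload": {
  "steps": [
    {"rx":0,"ry":0,"rz":-0.5,"tx":-0.01,"ty":0.2,"tz":0,"jaw":1},
    {"rx":0,"ry":0,"rz":-1.4,"tx":0.01,"ty":0.6,"tz":0,"jaw":1},
    {"rx":0,"ry":0,"rz":-2.5,"tx":0.06,"ty":1.05,"tz":0,"jaw":1},
    {"rx":0,"ry":0,"rz":-3.6,"tx":0.12,"ty":1.5,"tz":0,"jaw":1},
    {"rx":0,"ry":0,"rz":-4.7,"tx":0.17,"ty":1.95,"tz":0,"jaw":1},
    {"rx":0,"ry":0,"rz":-5.8,"tx":0.22,"ty":2.38,"tz":0,"jaw":1},
    {"rx":0,"ry":0,"rz":-6.9,"tx":0.26,"ty":2.8,"tz":0,"jaw":1},
    {"rx":0,"ry":0,"rz":-8,"tx":0.3,"ty":3.22,"tz":0,"jaw":1}
  ]
}}

```text
clock: 7.72
eef_pos: [0.5492, 0.1657, 0.2159]
orientation: [-0.601, 1.484, -0.611]
contact_force: [-0.1, -0.0, -1.3]
grip_width: 0.0131
```

```bash

python3 -c "
from h import *
s,_=st()
M1=down(np.radians(238.7)); R0=R.from_rotvec(s['orientation']); g0=s['eef_pos']-.019*R0.as_matrix()[:,1]; r=(R0.inv()*R.from_matrix(M1)).as_rotvec()
for f in (.1,.22,.35,.48,.62,.75,.87,1): 
  M=(R0*R.from_rotvec(r*f)).as_matrix(); print(f,end=' '); go(g0+f*(np.array([.567,.335,.2])-g0),M,s)
"
```

```text
t=7.72 q [-0.24   0.468  1.458  0.772  1.481 -0.416] tcp [0.549 0.166 0.216] F [-0.083 -0.03  -1.321] w 0.0131
[[-0.002  0.006  1.   ]
 [-0.7    0.714 -0.005]
 [-0.714 -0.7    0.003]]
0.1 t [-0.308  0.502  0.069] r(6deg) [ 0.203  0.49  -0.741]
0.22 t [-0.677  1.098  0.147] r(6deg) [ 0.447  1.078 -1.631]
0.35 t [-1.078  1.738  0.228] r(6deg) [ 0.711  1.715 -2.595]
0.48 t [-1.48   2.371  0.304] r(6deg) [ 0.975  2.352 -3.558]
0.62 t [-1.915  3.046  0.381] r(6deg) [ 1.259  3.038 -4.596]
0.75 t [-2.323  3.667  0.447] r(6deg) [ 1.523  3.674 -5.56 ]
0.87 t [-2.704  4.236  0.504] r(6deg) [ 1.767  4.262 -6.449]
1 t [-3.121  4.847  0.562] r(6deg) [ 2.031  4.899 -7.413]
```

>>> {"api": "apply_moves", "payload": {
  "steps": [
    {"rx":0.2,"ry":0.49,"rz":-0.74,"tx":-0.31,"ty":0.5,"tz":0.07,"jaw":1},
    {"rx":0.45,"ry":1.08,"rz":-1.63,"tx":-0.68,"ty":1.1,"tz":0.15,"jaw":1},
    {"rx":0.71,"ry":1.72,"rz":-2.6,"tx":-1.08,"ty":1.74,"tz":0.23,"jaw":1},
    {"rx":0.98,"ry":2.35,"rz":-3.56,"tx":-1.48,"ty":2.37,"tz":0.3,"jaw":1},
    {"rx":1.26,"ry":3.04,"rz":-4.6,"tx":-1.92,"ty":3.05,"tz":0.38,"jaw":1},
    {"rx":1.52,"ry":3.67,"rz":-5.56,"tx":-2.32,"ty":3.67,"tz":0.45,"jaw":1},
    {"rx":1.77,"ry":4.26,"rz":-6.45,"tx":-2.7,"ty":4.24,"tz":0.5,"jaw":1},
    {"rx":2.03,"ry":4.9,"rz":-7.41,"tx":-3.12,"ty":4.85,"tz":0.56,"jaw":1}
  ]
}}

```text
clock: 8.38
eef_pos: [0.5661, 0.3366, 0.1826]
orientation: [-0.893, 1.602, -1.591]
contact_force: [0.9, -1.0, -1.3]
grip_width: 0.0134
```

```bash

python3 -c "
from h import *
s,_=st()
go([.567,.335,.2],down(np.radians(238.7)),s)
go([.567,.335,.049],down(np.radians(238.7)),s)
z=snap('top','t2')
z=load('t2')
cv2.imwrite('pics/v2.png',cv2.resize(z['p'][110:250,120:330],None,fx=3.6,fy=3.6,interpolation=cv2.INTER_CUBIC))
"
```

```text
t=8.38 q [0.354 0.61  1.061 0.007 1.465 0.898] tcp [0.566 0.337 0.183] F [ 0.914 -1.005 -1.33 ] w 0.0134
[[-0.518  0.003  0.855]
 [-0.855  0.008 -0.518]
 [-0.009 -1.    -0.002]]
t [0.03  0.053 0.053] r(6deg) [ 0.02   0.014 -0.082]
t [0.073 5.086 0.063] r(6deg) [ 0.02   0.014 -0.082]
```

View pics/v2.png

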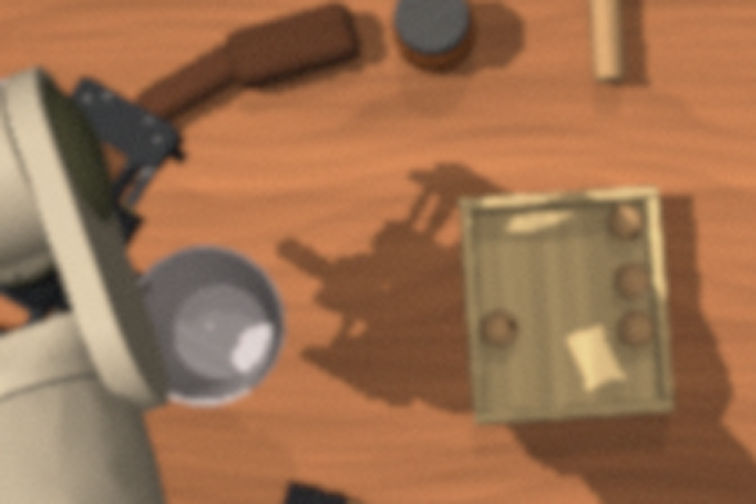

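All four knobs are in the tray at (625,222), (632,280), (635,328) and (498,327), and the cup at (212,325) is empty. Now I lower it to its old spot.

>>> {"api": "apply_moves", "payload": {
  "steps": [
    {"rx":0,"ry":0,"rz":-0.08,"tx":0.03,"ty":0.4,"tz":0.05,"jaw":1},
    {"rx":0,"ry":0,"rz":-0.08,"tx":0.07,"ty":1.2,"tz":0.05,"jaw":1},
    {"rx":0,"ry":0,"rz":-0.08,"tx":0.07,"ty":2.1,"tz":0.05,"jaw":1},
    {"rx":0,"ry":0,"rz":-0.08,"tx":0.07,"ty":3,"tz":0.05,"jaw":1},
    {"rx":0,"ry":0,"rz":-0.08,"tx":0.07,"ty":3.8,"tz":0.05,"jaw":1},
    {"rx":0,"ry":0,"rz":-0.08,"tx":0.07,"ty":4.4,"tz":0.05,"jaw":1},
    {"rx":0,"ry":0,"rz":-0.08,"tx":0.07,"ty":4.75,"tz":0.05,"jaw":1},
    {"rx":0,"ry":0,"rz":-0.08,"tx":0.07,"ty":4.9,"tz":0.05,"jaw":1}
  ]
}}

```text
clock: 9.1
eef_pos: [0.566, 0.3333, 0.0326]
orientation: [-0.906, 1.605, -1.589]
contact_force: [0.2, -0.3, -0.7]
grip_width: 0.0134
```

```bash

python3 -c "
from h import *
s,_=st()
"
```

```text
t=9.10 q [0.349 0.758 1.234 0.008 1.154 0.888] tcp [0.566 0.333 0.033] F [ 0.248 -0.274 -0.684] w 0.0134
[[-0.516 -0.007  0.857]
 [-0.857  0.006 -0.516]
 [-0.001 -1.    -0.009]]
```

>>> {"api": "apply_moves", "payload": {
  "steps": [
    {"rx":0,"ry":0,"rz":0,"tx":0,"ty":0.03,"tz":0,"jaw":1},
    {"rx":0,"ry":0,"rz":0,"tx":0,"ty":0.06,"tz":0,"jaw":1},
    {"rx":0,"ry":0,"rz":0,"tx":0,"ty":0.09,"tz":0,"jaw":1},
    {"rx":0,"ry":0,"rz":0,"tx":0,"ty":0.11,"tz":0,"jaw":1},
    {"rx":0,"ry":0,"rz":0,"tx":0,"ty":0.11,"tz":0,"jaw":1},
    {"rx":0,"ry":0,"rz":0,"tx":0,"ty":0.11,"tz":0,"jaw":1}
  ]
}}

```text
clock: 9.6
eef_pos: [0.5668, 0.3341, 0.0314]
orientation: [-0.903, 1.603, -1.589]
contact_force: [0.8, -0.1, -1.3]
grip_width: 0.0133
```

>>> {"api": "apply_moves", "payload": {
  "steps": [
    {"rx":0,"ry":0,"rz":0,"tx":0,"ty":0.05,"tz":0,"jaw":1},
    {"rx":0,"ry":0,"rz":0,"tx":0,"ty":0.09,"tz":0,"jaw":1},
    {"rx":0,"ry":0,"rz":0,"tx":0,"ty":0.09,"tz":0,"jaw":1},
    {"rx":0,"ry":0,"rz":0,"tx":0,"ty":0.09,"tz":0,"jaw":1}
  ]
}}

```text
clock: 9.93
eef_pos: [0.5668, 0.3342, 0.0286]
orientation: [-0.903, 1.603, -1.589]
contact_force: [0.2, 0.4, 1.4]
grip_width: 0.0133
```

Contact is made, with upward force at the same height as when grasped. Now I open.

>>> {"api": "apply_moves", "payload": {
  "steps": [
    {"rx":0,"ry":0,"rz":0,"tx":0,"ty":0,"tz":0,"jaw":-1},
    {"rx":0,"ry":0,"rz":0,"tx":0,"ty":0,"tz":0,"jaw":-1},
    {"rx":0,"ry":0,"rz":0,"tx":0,"ty":0,"tz":0,"jaw":-1},
    {"rx":0,"ry":0,"rz":0,"tx":0,"ty":0,"tz":0,"jaw":-1},
    {"rx":0,"ry":0,"rz":0,"tx":0,"ty":0,"tz":0,"jaw":-1},
    {"rx":0,"ry":0,"rz":0,"tx":0,"ty":0,"tz":0,"jaw":-1},
    {"rx":0,"ry":0,"rz":0,"tx":0,"ty":0,"tz":0,"jaw":-1},
    {"rx":0,"ry":0,"rz":0,"tx":0,"ty":0,"tz":0,"jaw":-1}
  ]
}}

```text
clock: 10.6
eef_pos: [0.5666, 0.3341, 0.0283]
orientation: [-0.904, 1.603, -1.589]
contact_force: [0.3, 0.0, 0.0]
grip_width: 0.0648
```

>>> {"api": "apply_moves", "payload": {
  "steps": [
    {"rx":0,"ry":0,"rz":0,"tx":0,"ty":-0.3,"tz":0,"jaw":-1},
    {"rx":0,"ry":0,"rz":0,"tx":0,"ty":-1,"tz":0,"jaw":-1},
    {"rx":0,"ry":0,"rz":0,"tx":0,"ty":-2,"tz":0,"jaw":-1},
    {"rx":0,"ry":0,"rz":0,"tx":0,"ty":-3,"tz":0,"jaw":-1},
    {"rx":0,"ry":0,"rz":0,"tx":0,"ty":-4,"tz":0,"jaw":-1},
    {"rx":0,"ry":0,"rz":0,"tx":0,"ty":-5,"tz":0,"jaw":-1},
    {"rx":0,"ry":0,"rz":0,"tx":0,"ty":-5.8,"tz":0,"jaw":-1},
    {"rx":0,"ry":0,"rz":0,"tx":0,"ty":-6,"tz":0,"jaw":-1}
  ]
}}

```text
clock: 11.27
eef_pos: [0.5685, 0.3334, 0.2137]
orientation: [-0.896, 1.6, -1.588]
contact_force: [0.1, 0.0, -0.0]
grip_width: 0.0882
```

```bash

python3 -c "
from h import *
s,_=st()
z=snap('wrist','w3'); z=load('w3')
vv,uu=np.mgrid[0:420:2,0:560:2]
P=np.array([pt(z,u,v,0) for u,v in zip(uu.ravel(),vv.ravel()) if z['d'][v,u]>0])
D=P[:,:2]-[.519,.258]; u=np.array([np.cos(np.radians(58.7)),np.sin(np.radians(58.7))]); a=D@u; b=D@[u[1],-u[0]]
m=(abs(b)<.012)&(a>.06)&(a<.155)&(P[:,2]>.03)&(P[:,2]<.08); print('handle',m.sum(),a[m].max(),np.polyfit(a[m],P[m,2],1),np.polyfit(a[m],b[m],1),np.median(P[m,2]))
jy=np.radians(-15.4); M=down(jy); 
go([.645,-.3,.25],M); go([.645,-.3,.25],down(jy+np.pi))
"
```

```text
t=11.27 q [0.348 0.59  1.008 0.008 1.538 0.889] tcp [0.569 0.333 0.214] F [ 0.127  0.039 -0.021] w 0.0882
[[-0.515  0.002  0.857]
 [-0.857  0.009 -0.515]
 [-0.009 -1.    -0.003]]
handle 431 0.14937467055006304 [-0.008  0.053] [0.006 0.002] 0.05244655898452738
t [16.771 -0.798 13.064] r(6deg) [ -0.044 -17.602  -0.082]
t [16.771 -0.798 13.064] r(6deg) [ 0.076 12.398 -0.041]
```

The handle is level at 0.0525 m with its end at 149 mm, so the dipper stands. The tool goes to the jig with its x along jig +x, so the wrist camera faces the scale.

```bash
cat >> h.py <<'E'
def lerp(g,M,fs):
    s=bot.state(); R0=R.from_rotvec(s['orientation']); g0=s['eef_pos']-.019*R0.as_matrix()[:,1]; r=(R0.inv()*R.from_matrix(M)).as_rotvec()
    for f in fs: print(round(f,2),end=' '); go(g0+f*(np.array(g)-g0),(R0*R.from_rotvec(r*f)).as_matrix(),s)
E
python3 -c "
from h import *
lerp([.645,-.3,.21],down(np.radians(-15.4)),[.02,.06,.11,.17,.23,.29,.35,.41])"
```

```text
0.02 t [0.336 0.011 0.261] r(6deg) [-0.001 -0.352 -0.002]
0.06 t [1.007 0.032 0.784] r(6deg) [-0.003 -1.056 -0.005]
0.11 t [1.846 0.059 1.437] r(6deg) [-0.005 -1.936 -0.009]
0.17 t [2.853 0.091 2.221] r(6deg) [-0.007 -2.992 -0.014]
0.23 t [3.86  0.123 3.005] r(6deg) [-0.01  -4.048 -0.019]
0.29 t [4.867 0.155 3.789] r(6deg) [-0.013 -5.104 -0.024]
0.35 t [5.874 0.187 4.573] r(6deg) [-0.015 -6.161 -0.029]
0.41 t [6.881 0.219 5.357] r(6deg) [-0.018 -7.217 -0.034]
```

>>> {"api": "apply_moves", "payload": {
  "steps": [
    {"rx":0,"ry":-0.35,"rz":0,"tx":0.33,"ty":0,"tz":0.26,"jaw":-1},
    {"rx":0,"ry":-1.05,"rz":0,"tx":1,"ty":0,"tz":0.78,"jaw":-1},
    {"rx":0,"ry":-1.9,"rz":0,"tx":1.85,"ty":0,"tz":1.44,"jaw":-1},
    {"rx":0,"ry":-3,"rz":0,"tx":2.85,"ty":0,"tz":2.22,"jaw":-1},
    {"rx":0,"ry":-4,"rz":0,"tx":3.86,"ty":0,"tz":3,"jaw":-1},
    {"rx":0,"ry":-5.1,"rz":0,"tx":4.87,"ty":0,"tz":3.79,"jaw":-1},
    {"rx":0,"ry":-6.1,"rz":0,"tx":5.87,"ty":0,"tz":4.57,"jaw":-1},
    {"rx":0,"ry":-7.2,"rz":0,"tx":6.88,"ty":0,"tz":5.36,"jaw":-1}
  ]
}}

```text
clock: 11.98
eef_pos: [0.5983, 0.0715, 0.205]
orientation: [-1.304, 1.056, -1.039]
contact_force: [1.4, 0.6, 0.5]
grip_width: 0.0882
```

```bash

python3 -c "
from h import *
st();lerp([.645,-.3,.21],down(np.radians(-15.4)),[.1,.2,.3,.4,.5,.6,.7,.8,.9,1])"
```

```text
t=11.98 q [-0.08   0.5    1.196  0.006  1.453 -0.298] tcp [0.598 0.072 0.205] F [1.392 0.649 0.479] w 0.0882
[[ 0.216 -0.008  0.976]
 [-0.976  0.006  0.216]
 [-0.008 -1.    -0.006]]
0.1 t [ 1.243  0.037 -0.116] r(6deg) [ 0.001 -1.035 -0.01 ]
0.2 t [ 2.487  0.075 -0.232] r(6deg) [ 0.002 -2.07  -0.02 ]
0.3 t [ 3.73   0.112 -0.347] r(6deg) [ 0.004 -3.106 -0.03 ]
0.4 t [ 4.973  0.15  -0.463] r(6deg) [ 0.005 -4.141 -0.04 ]
0.5 t [ 6.216  0.187 -0.579] r(6deg) [ 0.006 -5.176 -0.05 ]
0.6 t [ 7.459  0.224 -0.694] r(6deg) [ 0.007 -6.211 -0.06 ]
0.7 t [ 8.702  0.262 -0.81 ] r(6deg) [ 0.008 -7.246 -0.07 ]
0.8 t [ 9.946  0.299 -0.925] r(6deg) [ 0.01  -8.282 -0.08 ]
0.9 t [11.188  0.337 -1.04 ] r(6deg) [ 0.011 -9.317 -0.09 ]
1 t [12.431  0.374 -1.156] r(6deg) [  0.012 -10.352  -0.1  ]
```

>>> {"api": "apply_moves", "payload": {
  "steps": [
    {"rx":0,"ry":-1,"rz":0,"tx":1.2,"ty":0,"tz":-0.1,"jaw":-1},
    {"rx":0,"ry":-2,"rz":0,"tx":2.4,"ty":0,"tz":-0.2,"jaw":-1},
    {"rx":0,"ry":-3,"rz":0,"tx":3.6,"ty":0,"tz":-0.3,"jaw":-1},
    {"rx":0,"ry":-4,"rz":0,"tx":4.8,"ty":0,"tz":-0.45,"jaw":-1},
    {"rx":0,"ry":-5,"rz":0,"tx":6,"ty":0,"tz":-0.55,"jaw":-1},
    {"rx":0,"ry":-6,"rz":0,"tx":7.2,"ty":0,"tz":-0.67,"jaw":-1},
    {"rx":0,"ry":-7,"rz":0,"tx":8.3,"ty":0,"tz":-0.78,"jaw":-1},
    {"rx":0,"ry":-8,"rz":0,"tx":9.3,"ty":0,"tz":-0.9,"jaw":-1}
  ]
}}

```text
clock: 12.65
eef_pos: [0.6309, -0.2071, 0.2027]
orientation: [-1.527, 0.412, -0.397]
contact_force: [0.0, -0.2, -0.8]
grip_width: 0.088
```

```bash

python3 -c "
from h import *
st();lerp([.645,-.3,.21],down(np.radians(-15.4)),[.35,.7,1])"
```

```text
t=12.65 q [-0.496  0.614  0.995  0.003  1.543 -1.551] tcp [ 0.631 -0.207  0.203] F [ 0.012 -0.175 -0.817] w 0.088
[[ 0.87  -0.008  0.493]
 [-0.493  0.007  0.87 ]
 [-0.01  -1.     0.003]]
0.35 t [ 0.679  0.128 -0.862] r(6deg) [-0.013 -0.826 -0.033]
0.7 t [ 1.357  0.255 -1.724] r(6deg) [-0.026 -1.652 -0.067]
1 t [ 1.939  0.364 -2.462] r(6deg) [-0.038 -2.36  -0.095]
```

>>> {"api": "apply_moves", "payload": {
  "steps": [
    {"rx":0,"ry":-0.7,"rz":0,"tx":0.6,"ty":0,"tz":-0.8,"jaw":-1},
    {"rx":0,"ry":-1.5,"rz":0,"tx":1.2,"ty":0,"tz":-1.6,"jaw":-1},
    {"rx":0,"ry":-2.1,"rz":-0.05,"tx":1.7,"ty":0.1,"tz":-2.2,"jaw":-1},
    {"rx":0,"ry":-2.36,"rz":-0.1,"tx":1.94,"ty":0.2,"tz":-2.46,"jaw":-1},
    {"rx":-0.04,"ry":-2.36,"rz":-0.1,"tx":1.94,"ty":0.2,"tz":-2.46,"jaw":-1},
    {"rx":-0.04,"ry":-2.36,"rz":-0.1,"tx":1.94,"ty":0.2,"tz":-2.46,"jaw":-1}
  ]
}}

```text
clock: 13.15
eef_pos: [0.6448, -0.2978, 0.1962]
orientation: [-1.56, 0.216, -0.216]
contact_force: [0.2, 0.7, 1.3]
grip_width: 0.0878
```

```bash

python3 -c "
from h import *
st(); snap('wrist','w4')"
```

```text
t=13.15 q [-0.599  0.702  0.842  0.     1.597 -1.895] tcp [ 0.645 -0.298  0.196] F [0.222 0.733 1.322] w 0.0878
[[ 0.962  0.     0.271]
 [-0.271 -0.     0.962]
 [ 0.    -1.    -0.   ]]
```

View pics/w4.png

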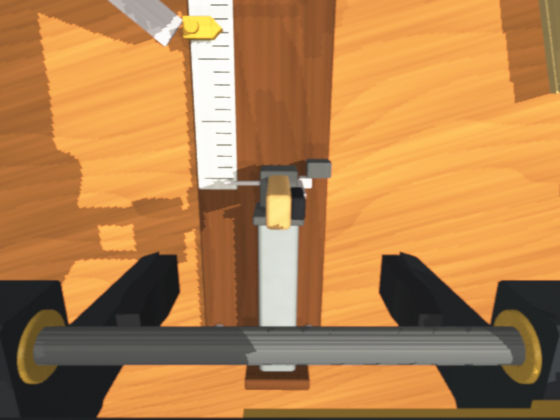

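The wrist view shows the rider block at (200,27) with its point at about (222,27). The pointer lies as a thin grey line at row 184, columns 200 to 260. The post is at (280,203), and the black button at (297,203). I enlarge both to read them.

```bash

python3 -c "
from h import *
p=load('w4')['p']; o=np.zeros((600,720,3),np.uint8)
o[:240,:540]=cv2.resize(p[10:50,160:250],None,fx=6,fy=6,interpolation=cv2.INTER_CUBIC)
o[240:600]=cv2.resize(p[160:235,190:340],None,fx=4.8,fy=4.8,interpolation=cv2.INTER_CUBIC)
cv2.imwrite('pics/v3.png',o)"
```

```text
(no output)
```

View pics/v3.png

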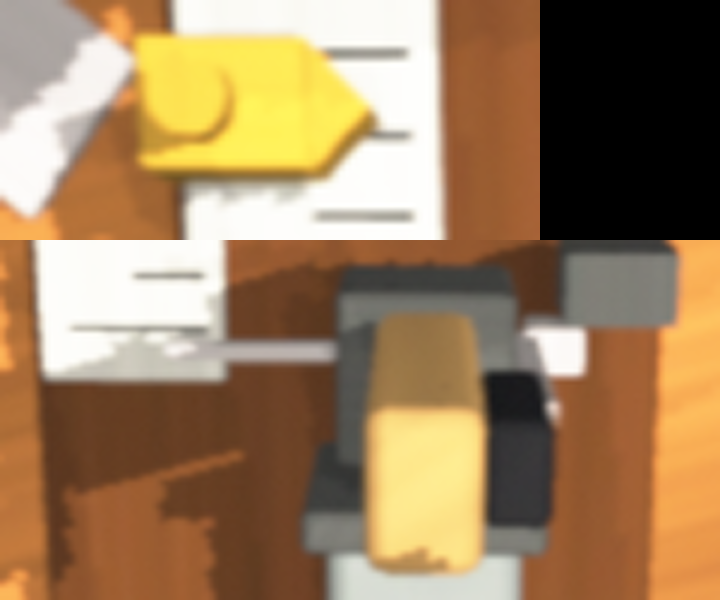

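```bash

python3 -c "
from h import *
z=load('w4'); f=lambda u,v,h: pt(z,u-.4,v-.4,h=h)
mk=f(160+376/6,10+118/6,.034); pn=f(190+175/4.8,160+108/4.8,.034); pb=f(190+300/4.8,160+111/4.8,.034); post=f(278.7,212.1,.119)
print('mark',mk,'ptr',pn,pb,'post',post, 'depth post',pt(z,279,212,2))
a=f(191,3,.03);b=f(198.5,180,.03); c=f(231,3,.03); d=f(235.5,175,.03)
for A,B in((b,a),(d,c)): print('scale edge yaw',np.degrees(np.arctan2(*(A-B)[1::-1])))
# long base edge
for A,B in ((f(322,300,.014),f(333,10,.014)),): print('base',np.degrees(np.arctan2(*(A-B)[1::-1])))
for yaw in (-15.4,-15,-16): 
  u=np.array([np.cos(np.radians(yaw)),np.sin(np.radians(yaw))]); print(yaw,'draw',(pn-mk)[:2]@u, 'ptr vs bar', (pb-pn)[:2]@u,'post-ptr',(post-pn)[:2]@u,(post-pn)[:2]@[-u[1],u[0]])
go([*post[:2],.093],down(np.radians(-15.4)))
"
```

```text
mark [ 0.516 -0.307  0.034] ptr [ 0.629 -0.341  0.034] [ 0.636 -0.32   0.034] post [ 0.641 -0.298  0.119] depth post [ 0.642 -0.298  0.117]
scale edge yaw -16.989461279512952
scale edge yaw -16.219921663436686
base -15.702909596951894
-15.4 draw 0.11846148487531902 ptr vs bar 0.0006584897616341652 post-ptr -0.0005072750787581562 0.044650488169659226
-15 draw 0.11843964199012622 ptr vs bar 0.0008129258579298201 post-ptr -0.0001955460364788701 0.044652941488126235
-16 draw 0.1184834233617763 ptr vs bar 0.00042677779382390183 post-ptr -0.0009748175373413838 0.04464272787995039
t [-0.139  4.101 -0.06 ] r(6deg) [ 0.002 -0.048  0.013]
```

>>> {"api": "apply_moves", "payload": {
  "steps": [
    {"rx":0,"ry":0,"rz":0,"tx":-0.12,"ty":0.5,"tz":0,"jaw":-1},
    {"rx":0,"ry":0,"rz":0,"tx":-0.12,"ty":1.3,"tz":0,"jaw":-1},
    {"rx":0,"ry":0,"rz":0,"tx":-0.12,"ty":2.2,"tz":0,"jaw":-1},
    {"rx":0,"ry":0,"rz":0,"tx":-0.12,"ty":3,"tz":0,"jaw":-1},
    {"rx":0,"ry":0,"rz":0,"tx":-0.12,"ty":3.7,"tz":0,"jaw":-1},
    {"rx":0,"ry":0,"rz":0,"tx":-0.12,"ty":4.1,"tz":0,"jaw":-1},
    {"rx":0,"ry":0,"rz":0,"tx":-0.12,"ty":4.1,"tz":0,"jaw":-1},
    {"rx":0,"ry":0,"rz":0,"tx":-0.12,"ty":4.1,"tz":0,"jaw":-1}
  ],
  "squeeze": 30
}}

```text
clock: 13.87
eef_pos: [0.6424, -0.2967, 0.0755]
orientation: [-1.562, 0.212, -0.217]
contact_force: [0.1, -0.2, 1.2]
grip_width: 0.088
```

```bash

python3 -c "
from h import *
st(); go([.6415,-.298,.093],down(np.radians(-15.6)))"
```

```text
t=13.87 q [-0.6    0.788  1.023  0.     1.327 -1.898] tcp [ 0.642 -0.297  0.076] F [ 0.076 -0.175  1.191] w 0.088
[[ 0.963  0.003  0.269]
 [-0.269 -0.002  0.963]
 [ 0.003 -1.    -0.001]]
t [-0.018  0.051 -0.05 ] r(6deg) [ 0.009 -0.005  0.032]
```

>>> {"api": "apply_moves", "payload": {
  "steps": [
    {"rx":0,"ry":0,"rz":0,"tx":0,"ty":0,"tz":0,"jaw":1},
    {"rx":0,"ry":0,"rz":0,"tx":0,"ty":0,"tz":0,"jaw":1},
    {"rx":0,"ry":0,"rz":0,"tx":0,"ty":0,"tz":0,"jaw":1},
    {"rx":0,"ry":0,"rz":0,"tx":0,"ty":0,"tz":0,"jaw":1},
    {"rx":0,"ry":0,"rz":0,"tx":0,"ty":0,"tz":0,"jaw":1},
    {"rx":0,"ry":0,"rz":0,"tx":0,"ty":0,"tz":0,"jaw":1},
    {"rx":0,"ry":0,"rz":0,"tx":0,"ty":0,"tz":0,"jaw":1},
    {"rx":0,"ry":0,"rz":0,"tx":0,"ty":0,"tz":0,"jaw":1}
  ]
}}

```text
clock: 14.53
eef_pos: [0.6421, -0.2974, 0.075]
orientation: [-1.561, 0.212, -0.217]
contact_force: [0.9, 0.4, 0.2]
grip_width: 0.0372
```

>>> {"api": "apply_moves", "payload": {
  "steps": [
    {"rx":0,"ry":0,"rz":0,"tx":0,"ty":0,"tz":0,"jaw":1},
    {"rx":0,"ry":0,"rz":0,"tx":0,"ty":0,"tz":0,"jaw":1},
    {"rx":0,"ry":0,"rz":0,"tx":0,"ty":0,"tz":0,"jaw":1},
    {"rx":0,"ry":0,"rz":0,"tx":0,"ty":0,"tz":0,"jaw":1},
    {"rx":0,"ry":0,"rz":0,"tx":0,"ty":0,"tz":0,"jaw":1},
    {"rx":0,"ry":0,"rz":0,"tx":0,"ty":0,"tz":0,"jaw":1}
  ]
}}

```text
clock: 15.03
eef_pos: [0.6423, -0.2965, 0.075]
orientation: [-1.56, 0.212, -0.217]
contact_force: [1.2, 5.9, 1.4]
grip_width: 0.0184
```

The button is fully in (width 18.4 mm, like the 0.8 mm under-reading on the handle). Now I draw out along tool -x.

>>> {"api": "apply_moves", "payload": {
  "steps": [
    {"rx":0,"ry":0,"rz":0,"tx":-0.15,"ty":0,"tz":0,"jaw":1},
    {"rx":0,"ry":0,"rz":0,"tx":-0.45,"ty":0,"tz":0,"jaw":1},
    {"rx":0,"ry":0,"rz":0,"tx":-0.9,"ty":0,"tz":0,"jaw":1},
    {"rx":0,"ry":0,"rz":0,"tx":-1.4,"ty":0,"tz":0,"jaw":1},
    {"rx":0,"ry":0,"rz":0,"tx":-1.9,"ty":0,"tz":0,"jaw":1},
    {"rx":0,"ry":0,"rz":0,"tx":-2.4,"ty":0,"tz":0,"jaw":1},
    {"rx":0,"ry":0,"rz":0,"tx":-2.8,"ty":0,"tz":0,"jaw":1},
    {"rx":0,"ry":0,"rz":0,"tx":-3,"ty":0,"tz":0,"jaw":1}
  ]
}}

```text
clock: 15.7
eef_pos: [0.5554, -0.2713, 0.075]
orientation: [-1.559, 0.211, -0.218]
contact_force: [7.5, 8.7, 1.0]
grip_width: 0.0181
```

```bash

python3 -c "
from h import *
s,_=st(); u=np.array([np.cos(np.radians(-15.6)),np.sin(np.radians(-15.6))]); print('drawn',(np.array([.6423,-.2965])-s['eef_pos'][:2])@u)
snap('wrist','w5'); z=load('w5'); print('mark predicted px',px(z,[.516,-.307,.034]))
cv2.imwrite('pics/v4.png',cv2.resize(z['p'][100:420,100:360],None,fx=1.8,fy=1.8,interpolation=cv2.INTER_CUBIC))"
```

```text
t=15.70 q [-0.647  0.648  1.329  0.004  1.161 -1.946] tcp [ 0.555 -0.271  0.075] F [7.527 8.686 1.028] w 0.0181
[[ 0.963  0.005  0.27 ]
 [-0.27   0.001  0.963]
 [ 0.004 -1.     0.002]]
drawn 0.09048503144036509
mark predicted px (np.float64(192.82008029033977), np.float64(187.82825354705437))
```

View pics/v4.png

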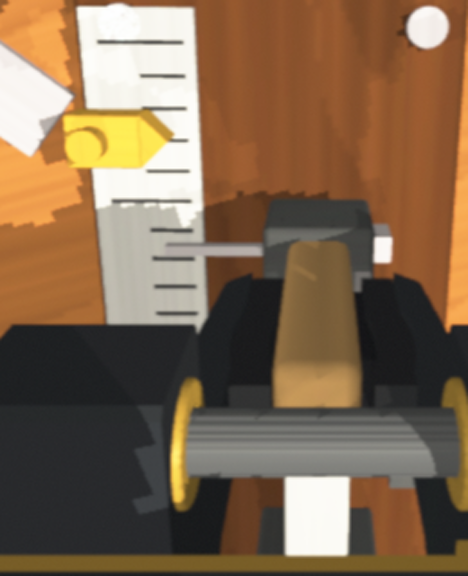

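Crop of the wrist view: the rider's point is at crop (173,135), the pointer bar at row 247 (tip about column 167), and ticks at rows 42, 75, 107, 171, 201, 230, 259, 286, 313. The ray estimate (28 mm left) and the ticks (about 37 mm) disagree, so I check the ray method against the 10 mm ticks.

```bash

python3 -c "
from h import *
u=np.array([np.cos(np.radians(-15.6)),np.sin(np.radians(-15.6))])
z=load('w5'); f=lambda c,r,h: -(pt(z,100+(c+.5)/1.8-.5,100+(r+.5)/1.8-.5,h=h)[:2]-[.6449,-.3])@u*1000
print('w5 ticks',[round(f(180,r,.030),1) for r in (42,75,107,171,201,230,259,286,313)])
print('mark',f(173,135,.034),'ptr',f(167,246,.034))
z=load('w4'); g=lambda c,r,h: -(pt(z,c,r,h=h)[:2]-[.6449,-.3])@u*1000
print('w4 ticks rider',[round(g(222,10+(r+.5)/6-.5,.03),1) for r in (53,135,215)],'ptr ticks',[round(g(225,160+(r-239.5)/4.8-.5,.03),1) for r in(275,327)],'mark',g(222.2,10+118.5/6-.5,.034),'ptr',g(225,160+108.5/4.8-.5,.034))
for n in('w4','w5'):
  z=load(n); print(n,'cam',-z['R'].T@z['t'],z['R'][2],z['fx'],z['cx'],z['cy'])
z=load('w5'); print('depths plate',[pt(z,100+int(190/1.8),100+int(r/1.8),1)[2] for r in (90,185,275)], 'rider top',pt(z,100+int(120/1.8),100+int(140/1.8),1))
z=load('w4'); print('w4 plate z',pt(z,210,100,1)[2],pt(z,210,60,1)[2],'rider',pt(z,205,27,1))
"
```

```text
w5 ticks [np.float64(154.6), np.float64(145.5), np.float64(136.4), np.float64(117.5), np.float64(108.2), np.float64(99.0), np.float64(89.5), np.float64(80.5), np.float64(71.2)]
mark 129.1209741712576 ptr 95.39189285536709
w4 ticks rider [np.float64(130.6), np.float64(121.1), np.float64(111.6)] ptr ticks [np.float64(16.3), np.float64(6.9)] mark 122.45105546029782 ptr 3.967076204467959
w4 cam [ 0.573 -0.278  0.34 ] [ 0.28  -0.08  -0.957] 368.6971069265942 278.9910696882811 206.5151412470979
w5 cam [ 0.483 -0.252  0.218] [ 0.284 -0.079 -0.956] 368.6971069265942 278.9910696882811 206.5151412470979
depths plate [np.float64(0.014570701017515383), np.float64(0.014344279461040927), np.float64(0.014771738468404627)] rider top [ 0.508 -0.32   0.028]
w4 plate z 0.014229238198101683 0.014948184025035472 rider [ 0.51  -0.32   0.028]
```

```bash

python3 -c "
from h import *
u=np.array([np.cos(np.radians(-15.6)),np.sin(np.radians(-15.6))])
z5=load('w5'); z4=load('w4')
P=lambda z,c,r,h: -(pt(z,c,r,h=h)[:2]-[.6449,-.3])@u*1000
c5=lambda c,r:(100+(c+.5)/1.8-.5,100+(r+.5)/1.8-.5)
for h in (.014,.018,.022,.026,.03,.034): print(h,'mark w4 %.1f w5 %.1f'%(P(z4,222.2,29.25,h),P(z5,*c5(173,135),h)),'ptr+drawn w4 %.1f w5 %.1f'%(P(z4,225,182.1,h)+90.5,P(z5,*c5(167,246),h)))
d=lambda z,c,r:np.round(pt(z,c,r,0),3)
for c in (150,156,162,168,170): print('w5',c,d(z5,100+int(c/1.8),100+int(135/1.8)))
for c in (214,217,219,221): print('w4',c,d(z4,c,29))
for c in (190,200,220,240,255): print('ptr w5',c,[d(z5,100+int(c/1.8),100+int(r/1.8))[2] for r in (245,247,249,251)])
"
```

```text
0.014 mark w4 125.5 w5 124.8 ptr+drawn w4 89.8 w5 87.4
0.018 mark w4 124.9 w5 125.7 ptr+drawn w4 90.7 w5 89.0
0.022 mark w4 124.3 w5 126.5 ptr+drawn w4 91.7 w5 90.6
0.026 mark w4 123.7 w5 127.4 ptr+drawn w4 92.6 w5 92.2
0.03 mark w4 123.1 w5 128.3 ptr+drawn w4 93.5 w5 93.8
0.034 mark w4 122.5 w5 129.1 ptr+drawn w4 94.5 w5 95.4
w5 150 [ 0.509 -0.312  0.026]
w5 156 [ 0.51  -0.31   0.027]
w5 162 [ 0.511 -0.309  0.024]
w5 168 [ 0.512 -0.309  0.02 ]
w5 170 [ 0.512 -0.308  0.019]
w4 214 [ 0.513 -0.314  0.027]
w4 217 [ 0.513 -0.311  0.027]
w4 219 [ 0.514 -0.31   0.027]
w4 221 [ 0.513 -0.309  0.021]
ptr w5 190 [np.float64(0.034), np.float64(0.034), np.float64(0.034), np.float64(0.034)]
ptr w5 200 [np.float64(0.033), np.float64(0.034), np.float64(0.034), np.float64(0.034)]
ptr w5 220 [np.float64(0.033), np.float64(0.034), np.float64(0.034), np.float64(0.033)]
ptr w5 240 [np.float64(0.032), np.float64(0.034), np.float64(0.033), np.float64(0.033)]
ptr w5 255 [np.float64(0.033), np.float64(0.034), np.float64(0.035), np.float64(0.034)]
```

The plate lies at z 0.015, not 0.03 (the ticks then measure 10 mm). The wedge slopes down to its point at z of about 0.017. Triangulating the two views puts the mark at 125.1 and the pointer at 95.3, so 30 mm remain.

>>> {"api": "apply_moves", "payload": {
  "steps": [
    {"rx":0,"ry":0,"rz":0,"tx":-0.15,"ty":0,"tz":0,"jaw":1},
    {"rx":0,"ry":0,"rz":0,"tx":-0.4,"ty":0,"tz":0,"jaw":1},
    {"rx":0,"ry":0,"rz":0,"tx":-0.65,"ty":0,"tz":0,"jaw":1},
    {"rx":0,"ry":0,"rz":0,"tx":-0.85,"ty":0,"tz":0,"jaw":1},
    {"rx":0,"ry":0,"rz":0,"tx":-0.95,"ty":0,"tz":0,"jaw":1},
    {"rx":0,"ry":0,"rz":0,"tx":-0.97,"ty":0,"tz":0,"jaw":1},
    {"rx":0,"ry":0,"rz":0,"tx":-0.97,"ty":0,"tz":0,"jaw":1},
    {"rx":0,"ry":0,"rz":0,"tx":-0.97,"ty":0,"tz":0,"jaw":1}
  ]
}}

```text
clock: 16.42
eef_pos: [0.5285, -0.2635, 0.075]
orientation: [-1.559, 0.21, -0.218]
contact_force: [7.7, 11.3, 2.5]
grip_width: 0.0182
```

```bash

python3 -c "
from h import *
s,_=st(); u=np.array([np.cos(np.radians(-15.6)),np.sin(np.radians(-15.6))]); print('drawn',(np.array([.6423,-.2965])-s['eef_pos'][:2])@u, s['qvel'])
snap('wrist','w6'); z=load('w6'); a=snap('top','t3')[0]; b=snap('scene','s3')[0]
o=np.zeros((600,800,3),np.uint8)
c=cv2.resize(z['p'][160:300,110:270],None,fx=3,fy=3,interpolation=cv2.INTER_CUBIC); o[:420,:480]=c
c=cv2.resize(a[140:235,120:310],None,fx=1.6,fy=1.6); o[:c.shape[0],490:490+c.shape[1]]=c
c=cv2.resize(a[130:230,350:450],None,fx=2.4,fy=2.4); o[200:440,490:730]=c
c=cv2.resize(b[140:300,100:400],None,fx=1,fy=1); o[435:595,:300]=c
cv2.imwrite('pics/v5.png',o)"
```

```text
t=16.42 q [-0.665  0.608  1.414  0.004  1.115 -1.964] tcp [ 0.529 -0.264  0.075] F [ 7.713 11.293  2.517] w 0.0182
[[ 0.963  0.005  0.27 ]
 [-0.27   0.001  0.963]
 [ 0.005 -1.     0.002]]
drawn 0.11843421805540687 [-0.     0.001 -0.004 -0.     0.001  0.002]
```

View pics/v5.png

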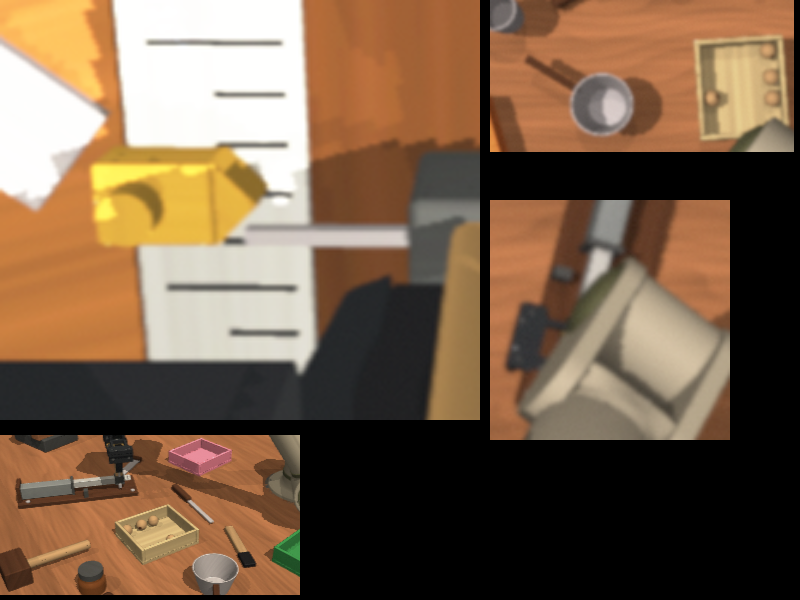

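The last view shows the wedge point at crop (267,188), the pointer bar centred on row 236, and ticks at 43 (long), 95, 145, 194, 241, 287 (long) and 332. The knobs are in the tray and the dipper stands upright and empty. I work out the remaining offset.

```bash

python3 -c "
from h import *
u=np.array([np.cos(np.radians(-15.6)),np.sin(np.radians(-15.6))])
P=lambda z,c,r,h: -(pt(z,c,r,h=h)[:2]-[.6449,-.3])@u*1000
z4,z5,z6=load('w4'),load('w5'),load('w6')
k6=lambda c,r:(110+(c+.5)/3-.5,160+(r+.5)/3-.5); k5=lambda c,r:(100+(c+.5)/1.8-.5,100+(r+.5)/1.8-.5)
T=np.arange(7)
print('w6 ticks',np.round([P(z6,*k6(270,r),.0155) for r in (43,95,145,194,241,287,332)],1))
print('w5 ticks',np.round([P(z5,*k5(180,r),.0155) for r in (42,75,107,171,201,230,259)],1))
print('w4 ticks',np.round([P(z4,222,10+(r+.5)/6-.5,.0155) for r in (53,135,215)],1))
for h in (.0155,.017,.019,.021): print(h,[round(P(*a,h),1) for a in((z4,222.2,29.25),(z5,*k5(173,135)),(z6,*k6(267,188)))])
print('ptr',[round(P(*a,.034),1) for a in((z4,225,182.1),(z5,*k5(167,247)),(z6,*k6(300,236)),(z6,*k6(260,235)))])
for c in (225,235,245,255,262,265): print(c,np.round(pt(z6,*[int(round(q)) for q in k6(c,190)],0),3))
print('ptr depth',[round(pt(z6,*[int(round(q)) for q in k6(c,236)],0)[2],4) for c in (265,300,340,380)])
"
```

```text
w6 ticks [153.5 143.4 133.5 123.5 113.6 103.7  93.8]
w5 ticks [153.5 143.7 133.9 113.5 103.5  93.6  83.4]
w4 ticks [133.2 123.2 113.3]
0.0155 [np.float64(125.3), np.float64(125.1), np.float64(124.7)]
0.017 [np.float64(125.1), np.float64(125.4), np.float64(125.3)]
0.019 [np.float64(124.8), np.float64(125.9), np.float64(126.0)]
0.021 [np.float64(124.5), np.float64(126.3), np.float64(126.7)]
ptr [np.float64(4.0), np.float64(95.1), np.float64(122.2), np.float64(122.4)]
225 [ 0.508 -0.312  0.027]
235 [ 0.508 -0.31   0.028]
245 [ 0.51  -0.31   0.024]
255 [ 0.511 -0.308  0.023]
262 [ 0.512 -0.308  0.02 ]
265 [ 0.513 -0.308  0.018]
ptr depth [np.float64(0.0336), np.float64(0.0341), np.float64(0.034), np.float64(0.033)]
```

The mark is at 125.2 in all three views and the pointer at about 122.2, so 3 mm more are needed.

>>> {"api": "apply_moves", "payload": {
  "steps": [
    {"rx":0,"ry":0,"rz":0,"tx":-0.04,"ty":0,"tz":0,"jaw":1},
    {"rx":0,"ry":0,"rz":0,"tx":-0.08,"ty":0,"tz":0,"jaw":1},
    {"rx":0,"ry":0,"rz":0,"tx":-0.1,"ty":0,"tz":0,"jaw":1},
    {"rx":0,"ry":0,"rz":0,"tx":-0.1,"ty":0,"tz":0,"jaw":1},
    {"rx":0,"ry":0,"rz":0,"tx":-0.1,"ty":0,"tz":0,"jaw":1},
    {"rx":0,"ry":0,"rz":0,"tx":-0.1,"ty":0,"tz":0,"jaw":1},
    {"rx":0,"ry":0,"rz":0,"tx":-0.1,"ty":0,"tz":0,"jaw":1},
    {"rx":0,"ry":0,"rz":0,"tx":-0.1,"ty":0,"tz":0,"jaw":1}
  ]
}}

```text
clock: 17.23
eef_pos: [0.5257, -0.2628, 0.075]
orientation: [-1.559, 0.21, -0.219]
contact_force: [8.1, 10.2, 4.1]
grip_width: 0.0179
```

```bash

python3 -c "
from h import *
s,_=st(); u=np.array([np.cos(np.radians(-15.6)),np.sin(np.radians(-15.6))]); v=np.array([-u[1],u[0]]); D=(np.array([.6423,-.2965])-s['eef_pos'][:2])@u; print('drawn',D, s['qvel'])
P=lambda z,c,r,h: -(pt(z,c,r,h=h)[:2]-[.6449,-.3])@u*1000
snap('wrist','w7'); z=load('w7'); print('rider tip predicted px',[px(z,[*(np.array([.6449,-.3])-.1252*u+((np.array([.513,-.308])-[.6449,-.3])@v)*v),.017])])
# pointer bar rows by brightness profile, and rider yellow mask tip
p=z['p'].astype(int); 
for c in (200,210,220,230): 
  d=z['d'][:,c]; X=[(r,pt(z,c,r,0)[2]) for r in range(215,260)]; rr=[r for r,h in X if .031<h<.037]; print(c,rr[0],rr[-1],'x',P(z,c,np.mean(rr),.034))
m=(p[:,:,2]-p[:,:,0]>110)&(p[:,:,1]-p[:,:,0]>60); vv,uu=np.where(m[190:260,120:230]); k=uu.max(); print('yellow tip col',120+k,'rows',190+vv[uu>=k-1]); r=190+vv[uu>=k-1].mean(); print('mark',P(z,120+k,r,.017),P(z,120+k,r,.0155))
"
```

```text
t=17.23 q [-0.666  0.604  1.423  0.004  1.111 -1.966] tcp [ 0.526 -0.263  0.075] F [ 8.089 10.178  4.075] w 0.0179
[[ 0.963  0.005  0.27 ]
 [-0.27   0.001  0.963]
 [ 0.005 -1.     0.002]]
drawn 0.12133638852818748 [-0.    -0.002 -0.     0.    -0.    -0.001]
rider tip predicted px [(np.float64(199.0558701491172), np.float64(227.16788874963595))]
200 235 241 x 125.31727637904646
210 235 241 x 125.3137406169526
220 235 241 x 125.3102046153845
230 235 241 x 125.30666837431806
yellow tip col 194 rows [230 231 231 232 232 233 233 234]
mark 122.19747635947158 121.61784292230288
  return _methods._mean(a, axis=axis, dtype=dtype,
  ret = ret.dtype.type(ret / rcount)
```

The pointer is now at 125.3 against the mark at 125.2. The yellow mask catches only the lit facet, so I use an independent check: the midline of the rider's block from depth, and whether its width comes out at 16.

```bash

python3 -c "
from h import *
u=np.array([np.cos(np.radians(-15.6)),np.sin(np.radians(-15.6))]); v=np.array([-u[1],u[0]])
for n in ('w4','w5','w6','w7'):
  z=load(n); Q=[]
  for r in range(0,300):
    for c in range(120,260):
      if z['d'][r,c]>0:
        X=pt(z,c,r,0); 
        if .02<X[2]<.0315: e=X[:2]-[.6449,-.3]; Q.append((-e@u*1000,e@v*1000,X[2]*1000))
  Q=np.array(Q); Q=Q[(Q[:,0]>105)&(Q[:,0]<145)&(Q[:,1]>-80)&(Q[:,1]<-35)]
  b=Q[(Q[:,1]<np.percentile(Q[:,1],50))&(Q[:,2]>25)]; print(n,len(Q),'block x',np.percentile(b[:,0],[1,99]),'mid',np.percentile(b[:,0],[1,99]).mean(),'y',Q[:,1].min(),Q[:,1].max(),'tip x',Q[Q[:,1]>Q[:,1].max()-1.2][:,0].mean())
"
```

```text
Still running in the background as job /tmp/bash_jobs.1000/6a6d0d3de4c7 (pid 1649). You'll get a notice when it ends.
```

```bash
kill -- -$(cat /tmp/bash_jobs.1000/6a6d0d3de4c7/pid); 
python3 -c "
from h import *
u=np.array([np.cos(np.radians(-15.6)),np.sin(np.radians(-15.6))]); v=np.array([-u[1],u[0]])
for n in ('w4','w5','w6','w7'):
  z=dict(load(n)); r,c=np.mgrid[0:300,120:260]; d=z['d'][:300,120:260]
  C=np.stack([(c-z['cx'])/z['fx']*d,(r-z['cy'])/z['fy']*d,d],-1).reshape(-1,3); X=(C-z['t'])@z['R']
  e=X[:,:2]-[.6449,-.3]; Q=np.c_[-e@u,e@v,X[:,2]]*1000
  Q=Q[(Q[:,2]>20)&(Q[:,2]<31)&(Q[:,0]>105)&(Q[:,0]<145)&(Q[:,1]>-80)&(Q[:,1]<-35)]
  b=Q[(Q[:,1]<np.median(Q[:,1]))&(Q[:,2]>25)]; q=np.percentile(b[:,0],[2,98]); print(n,len(Q),'block x',q,'mid',q.mean(),'tip x',Q[Q[:,1]>Q[:,1].max()-1.2][:,0].mean())
"
```

```text
w4 655 block x [117.406 132.787] mid 125.09658665419087 tip x 124.64421804861634
w5 1260 block x [117.839 133.603] mid 125.72107718127918 tip x 126.03014975914884
w6 1215 block x [117.994 133.801] mid 125.89739284553767 tip x 122.7703461513105
w7 1192 block x [117.861 133.761] mid 125.81099736611034 tip x 125.79743065314246
```

The block measures about 16 wide with its midline at 125.1–125.9, and the pointer at 125.3 is within 1 mm. I hand in.

```bash
python3 -c "
from h import *
st(); print(bot.job_done())"
```

```text
t=17.28 q [-0.666  0.604  1.423  0.004  1.111 -1.966] tcp [ 0.526 -0.263  0.075] F [ 7.405 11.247  3.131] w 0.0184
[[ 0.963  0.006  0.27 ]
 [-0.27   0.001  0.963]
 [ 0.005 -1.     0.002]]
the job is handed in; nothing more can be done
None
```

I tipped the four knobs into the plywood tray and stood the dipper back on its old spot. I then squeezed the lock button with the arm home, drew the stop arm out 121 mm and handed in while holding it there, at 17.3 s. No verdict was reported.

**Last checks**
- **Knobs and dipper:** the top view showed all four knobs in the tray. The dipper was empty, upright and let go, with its handle level.
- **Grip and button:** the fingers read 18.4 mm across the grip and button, nominally 20 mm with the button in. The gripper also read about 1 mm low on the dipper handle, so I take the button as fully in. The arm was still.
- **Alignment:** measured along the scale in the same frame, the pointer was at 125.3 mm. The rider's point was at 125.2 mm by triangulation and 125.1 to 125.9 mm by the midline of its block.

**Checks that disagreed**
- My first estimate of the draw was about 3 mm short, because I assumed the rider's point was 34 mm above the bench. The three views agree on about 17 mm instead, and I used that.
- One colour-mask reading of the point (about 122 mm) and one depth reading of the tip (122.8 mm) were off. I set both aside; the mask had caught only the lit facet of the wedge.
- A sideways force of about 11 N on the tool remained while holding.

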